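Gauge the lens cells and shut them in the dust case

ROBOT

A 6-joint arm with a two-finger parallel gripper is mounted at the origin on the work surface. World frame = base frame: x ahead of the robot, y to its left, z up, the work surface at z = 0. Lengths are in m, angles in rad, forces in N, time in s.
With the tool pointing down it reaches from about 0.375 to 0.9 m from the base axis. Payload 3.1 kg.
Tool frame: the origin (TCP) lies at the very end of the fingers, on their centre line; the grasp point (between the pads) lies 19 mm behind it (pinch_z is the z of the grasp point in the tool frame, in m); z points along the fingers, x is the direction in which the jaws open and shut, and the axes are right-handed (so a half turn about z gives the same grasp; the last joint's range is limited). The gripper opens to 87 mm and grips with 3 to 60 N. Pads are 19 mm wide; open, the fingers measure 117 mm over their backs; the gripper's body (75 mm by 190 mm) begins 51 mm behind the grasp point.
Start: joints at [-1.306, 0.527, 1.433, -0, 1.181, -0.178], TCP at [0.268, -0.565, 0.202] pointing down, gripper open.
Joint ranges: [-3.08, 3.08], [-0.75, 2.2], [0.22, 2.44], [-1.43, 4.57], [0, 2.65], [-2.85, 2.85]. Speed limits (rad/s): [2.79, 2.79, 3.14, 3.14, 3.14, 3.14].

INTERFACE

Orientations are given as a unit quaternion [w, x, y, z].
In Python, from plant import observe, snapshot, camera_info, job_done, pinch_z gives the robot as it stands.
- The arm moves only by the tool servo_tool, never from a script. Its argument "plan" is a list of rows, each a list of 5 numbers: the shift along the tool's x, y, z in mm, then the turn about the tool's z in degrees, then the opening, from 0 (shut) to 1 (fully open). A call has 1 to 5 rows; each row shifts and turns the pose as measured when the row begins, along the tool's axes as they then stand; what a row does not reach is not made up. A row lasts 1/12 s, in which the tool goes at most 41.7 mm and 7.16 degrees, less where a joint would pass 70% of its speed; a pose out of reach is approached as far as the arm can. A call is refused whole if a number of a shift passes 41.7 or a number of a turn 7.16, either way. A call with a gripper value outside its range is refused whole. The fingers move at their own pace and stop on an object; "squeeze" is the grip in N (left out, the last holds). Time passes only in rows, so rows that do not move let the fingers close. It gives the time, the measured TCP pose, the force and the opening at its end, in the units of the state.
- observe(): the state, without advancing time (a new reading comes with each control period).
- snapshot(name): name is "side" or "top"; returns (picture, depth): 480x640x3 uint8, blue, green, red; 480x640 float32, m along the optical axis (not along the pixel's ray), 0 where there is no reading.
- camera_info(name): a dict with "intrinsics" (3x3 intrinsics, pixels), "rvec" (rotation vector, rad) and "tvec" (3), from world to camera coordinates, as OpenCV has them. Camera axes: x right, y down, z forward; pixel columns grow to the right and rows downward; lengths in m; the calibration is good to about 2 mm. A picture is of the moment at which its call begins. camera_info takes no time and is no camera call.
- job_done(): hands the job in, once; it reports no verdict.
The state is a dict: "t": time; "joint_pos": joint angles; "qd": joint speeds; "joint_efforts": joint torques, N m; "eef_pos": TCP position; "tcp_rot": TCP orientation; "wrist_force": force on the tool from outside, world axes, zero at the start; "moment": the same for the moment, N m; "opening": opening from 0.0 (shut) to 1.0 (fully open).
Only numpy, scipy, OpenCV 4.12 (cv2) and the standard library are available. Lean on these libraries where they do the work, as an engineer would, in place of code of your own. Each camera call takes 0.05 s, during which the arm holds its last target. There are 200 camera calls.

TASK

Gauge each brass lens cell on the bench in the bench caliper, one at a time from the widest to the narrowest: stand it between the noses and slide the jaw gently shut on it until the sprung anvil gives and registers for a moment, without driving the anvil to its stop. Put every gauged cell in the dust case, then push the case's glazed door shut until it seats on its catch, with the caliper left with its jaw run fully back. Leave the other things on the bench where they lie.

Things in the scene. Friction and masses are not known exactly. Their poses are not given: they have to be found in the camera images.
- cell_large: Lens cell: flat brass cylinder with a glass face, 46 mm diameter, 20 mm high, about 0.13 kg. Origin: centre of its underside, z up through the glass face. Absent (None) in some runs.
- cell_medium: The same kind of lens cell, 38 mm diameter, 20 mm high, about 0.09 kg; origin as cell_large. Absent in some runs.
- cell_small: The same kind of lens cell, 30 mm diameter, 20 mm high, about 0.06 kg; origin as cell_large. Absent in some runs.
- caliper: Bench caliper, fixed. Flat dark steel bed 70 mm (x) by 236 mm (y from -130 to +106), top 12 mm above the bench. Origin on the bench under the middle of the 70 mm gap between the fully open noses; y is the measuring axis: sprung anvil on the +y side, sliding jaw on -y. Cells stand on the bed between the noses, at x = 0. Grey anvil block 44 mm wide at y = 68 to 100, with its dial 52 mm high.
- jaw (a joint): Sliding jaw, m: 0 = fully open (gap 70 mm), 0.055 = as far shut as it goes (gap 15 mm). Gap between the noses = 70 mm - jaw + anvil. Runs stiffly (about 1 N) and stays where it is left.
- jaw_face (a point): Measuring nose of the sliding jaw: steel bar 16 mm wide (x), 14 mm high, its middle 23 mm above the bench, 22 mm long in front of a carriage 44 mm wide, 16 mm thick and 41 mm high. This point: centre of its flat measuring face, which faces +y of the caliper.
- jaw_post (a point): Centre of the top of the jaw's black upright grip post, 63 mm above the bench; post 16 mm (caliper x) by 14 mm (y), standing 40 mm above a slide plate whose top is 23 mm above the bench. It is 73 mm behind (-y) the nose's face, with 29 mm free between it and the carriage. Moves with the jaw; take it from above, the fingers before and behind it along y.
- anvil (a joint): How far the sprung anvil is pushed in, m: 0 = at rest, 0.010 = hard against its stop. It starts to give at 3 N and takes 1.2 N more for each mm (5.4 N at 2 mm, 9 N at 5 mm). It registers a reading from 1.5 mm; 9 mm or more is overloaded.
- anvil_face (a point): Measuring nose of the sprung anvil: steel bar 16 mm wide, 14 mm high, its middle 23 mm above the bench; the grey block begins 33 mm behind its face. This point: centre of its flat face, which faces -y of the caliper.
- case: Dust case fixed to the bench: dark wooden open-topped box 250 mm (x) by 130 mm (y) by 55 mm high, walls and floor 6 mm. Origin: centre of its underside. The glazed door is hinged along the top of its -y wall; a roller catch on a bracket 40 mm wide stands outside the middle of the +y wall, up to y = +93 mm and 67 mm high.
- door (a joint): Glazed door hinged on the case, rad: 0 = shut and seated on its catch, 1.57 = upright, 2.1 = leaning back at its stop. 250 by 130 by 8 mm, 0.22 kg. Stiff hinge: stays where it is left; 2 to 3 N at its free edge swings it. The roller catch resists from about 0.065 rad and gives way past about 0.03 rad, then holds it shut; 6 to 8 N down on the free edge pushes it home.
- door_hinge (a point): Middle of the hinge line, at the top of the case's -y wall, 55 mm above the bench. The hinge line runs along the case's x.
- door_edge (a point): Middle of the door's free edge on its outer face, 130 mm from the hinge line; the outer face is on top when shut and looks away from the case when upright.
- filter_disk: Bystander: amber glass disk, 50 mm diameter, 5 mm thick. Origin: centre of its underside.
- lapping_cup: Bystander: copper cup, 60 mm across, 45 mm high. Origin: centre of its underside.
- loupe: Bystander: bright metal eyepiece loupe, 36 mm across, 30 mm high, standing among the cells. Origin: centre of its underside.
- dome_tool: Bystander: dark domed iron grinding tool, 68 mm across, 35 mm high. Origin: centre of its underside.
- brush: Bystander: brush lying flat.
- spanner: Bystander: spanner lying flat.
Mind the look-alikes: they are no part of the job. Leave any blue or turquoise look-alike of the caliper alone.

How it is judged:
By the outcome, as a careful person would: the job done as asked, in the order asked, and still so for the second after the job is handed in, with the robot touching nothing.
Of cell_large, cell_medium, cell_small only 2 to 3 are there at a start; the rules pass over those that are not, and their reading is None.
At some moment in a run one of cell_large, cell_medium, cell_small may be knocked a few centimetres aside while the robot is not near it.
Once in a run the grip may slacken for a moment while it holds something.
It also fails if it takes over 210 s, if anything falls off the work surface, if the arm or the gripper's body presses on something with over 40 N, if the wrist force passes 120 N, or if a joint passes its speed limit or range.

## Working session

There is one attempt and no reset: what is moved stays moved. The work goes in short steps, Python scripts to look and compute and a tool call to move; the robot and the scene stay as the last step left them, time stands still between calls to the robot, and variables do not carry over. Pictures are saved under pics/ and viewed, about 12 in all and at most 16, crops included, and the job is handed in when it is done.

Besides the shell and the picture viewer there is one more tool, called after "Request:" as name([rows], argument=value, ...), one row to a line, values as JSON. servo_tool: Moves the arm, as the interface text tells. Its arguments: {"type":"object","properties":{"plan":{"type":"array","items":{"type":"array","items":{"type":"number"}}},"squeeze":{"type":"number"}},"required":["plan"]}

```bash
ls; mkdir -p pics; cat > h.py <<'E'
import numpy as np, cv2
from plant import observe, snapshot, camera_info, job_done, pinch_z
def cam(n):
    c=camera_info(n); R=cv2.Rodrigues(np.array(c["rvec"],float))[0]
    return np.array(c["intrinsics"],float),R,np.array(c["tvec"],float).ravel()
def cloud(n,d):
    K,R,t=cam(n); v,u=np.mgrid[0:480,0:640]
    P=np.stack([(u-K[0,2])/K[0,0]*d,(v-K[1,2])/K[1,1]*d,d],-1)
    W=(P-t)@R; W[d<=0]=np.nan
    return W
def proj(n,p):
    K,R,t=cam(n); q=K@(R@np.array(p)+t); return q[:2]/q[2]
def snap(n,f):
    im,d=snapshot(n); cv2.imwrite(f"pics/{f}.png",im); np.savez(f"pics/{f}.npz",im=im,d=d,W=cloud(n,d)); return im,d,cloud(n,d)
E
python3 - <<'E'
from h import *
print(observe(),pinch_z)
for n in("top","side"):
    K,R,t=cam(n); print(n,K,-R.T@t,R)
    snap(n,n+"0")
E
```

```text
pics
{'t': 0.0, 'joint_pos': array([-1.30648099e+00,  5.28481278e-01,  1.43388124e+00,  1.87690973e-05,
        1.18135948e+00, -1.78502979e-01]), 'qd': array([ 0.00116078, -0.00106621, -0.00051968, -0.00224069, -0.00026342,
       -0.00050239]), 'joint_efforts': array([-4.40550593e-04, -4.40043032e+01, -1.76591617e+01,  6.32395735e-02,
        5.81452169e-02, -1.66751497e-04]), 'eef_pos': array([ 0.26763452, -0.56396251,  0.20056908]), 'tcp_rot': array([-7.26246282e-04,  8.45127083e-01, -5.34564384e-01, -7.78567815e-04]), 'wrist_force': array([ 0.42215412,  0.27765051, -0.44337595]), 'moment': array([-0.06099197,  0.01833713,  0.00091199]), 'opening': 1.0008918418009345} -0.0187
top [[514.72040992   0.         323.84292234]
 [  0.         514.72040992 239.11260013]
 [  0.           0.           1.        ]] [0.44610934 0.11732046 1.26751103] [[-0.0202564  -0.99974756 -0.00972064]
 [-0.99348279  0.02121835 -0.11198986]
 [ 0.11216785  0.00738878 -0.9936618 ]]
side [[533.48266045   0.         316.68610486]
 [  0.         533.48266045 231.84904779]
 [  0.           0.           1.        ]] [-0.01146179  1.22687425  0.92879535] [[-0.88278549 -0.46971848  0.00737125]
 [-0.26776743  0.49022374 -0.82944638]
 [ 0.38599273 -0.734197   -0.55853771]]
```

View pics/top0.png

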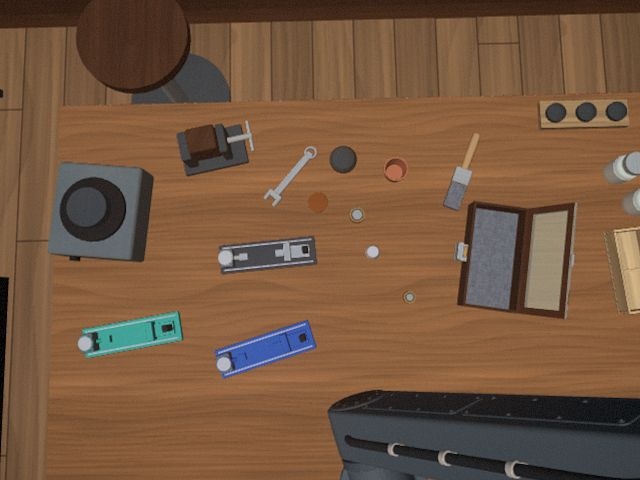

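View pics/side0.png

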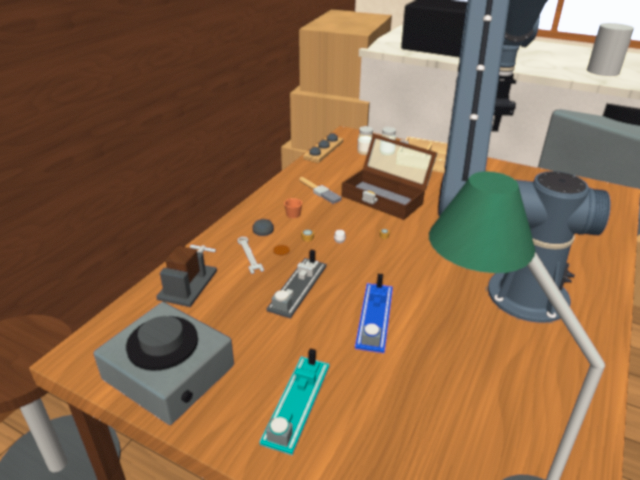

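The top view shows the dark caliper at about (267,254), with its dial on the left and its post at (306,251). Two brass cells are at (357,215) and (409,297), and the loupe is at (372,252). The case is at (492,260), with its catch on the left and its door open to the right.

```bash
python3 - <<'E'
from h import *
z=np.load("pics/top0.npz"); im,W=z["im"],z["W"]
def loc(name,u0,v0,r,zlo,zhi):
    s=W[v0-r:v0+r,u0-r:u0+r].reshape(-1,3); m=(s[:,2]>zlo)&(s[:,2]<zhi); s=s[m].astype(np.float32)
    c,rad=cv2.minEnclosingCircle(s[:,:2]); rr=cv2.minAreaRect(s[:,:2]); print(name,len(s),"n; circ",np.round(c,4),round(2000*rad,1),"mean",s.mean(0).round(4),"rect",np.round(rr[0],4),np.round(rr[1],4),round(rr[2],1),"zmax",np.percentile(s[:,2],[50,98]).round(4))
loc("cellA",357,215,14,.012,.06);loc("cellB",409,297,14,.012,.06);loc("loupe",372,252,14,.012,.06)
loc("bed",267,254,55,.006,.018);loc("post",306,251,10,.05,.08);loc("dial",226,257,14,.04,.08);loc("all cal",267,254,55,.008,.1)
loc("noses",265,254,25,.025,.034)
loc("case",494,258,60,.045,.060);loc("catch",462,252,12,.055,.08);loc("door",550,260,60,.065,.3)
s=W[200:320,455:580].reshape(-1,3);
for k in range(510,582,6): print(k,W[255,k].round(3))
a=cv2.resize(im[190:320,200:330],None,fx=4,fy=4,interpolation=cv2.INTER_CUBIC);b=cv2.resize(im[190:320,330:430],None,fx=4,fy=4,interpolation=cv2.INTER_CUBIC)
cv2.imwrite("pics/c1.png",np.hstack([a,b])[:, :800])
E
```

```text
Traceback (most recent call last):
cv2.error: OpenCV(4.12.0) /io/opencv/modules/imgproc/src/shapedescr.cpp:201: error: (-215:Assertion failed) count >= 0 && (depth == CV_32F || depth == CV_32S) in function 'minEnclosingCircle'
```

```bash
python3 - <<'E'
from h import *
im=np.load("pics/top0.npz")["im"]
cv2.imwrite("pics/c2.png",cv2.resize(im[190:330,210:430],None,fx=3.6,fy=3.6,interpolation=cv2.INTER_CUBIC))
E
```

```text
(no output)
```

View pics/c2.png

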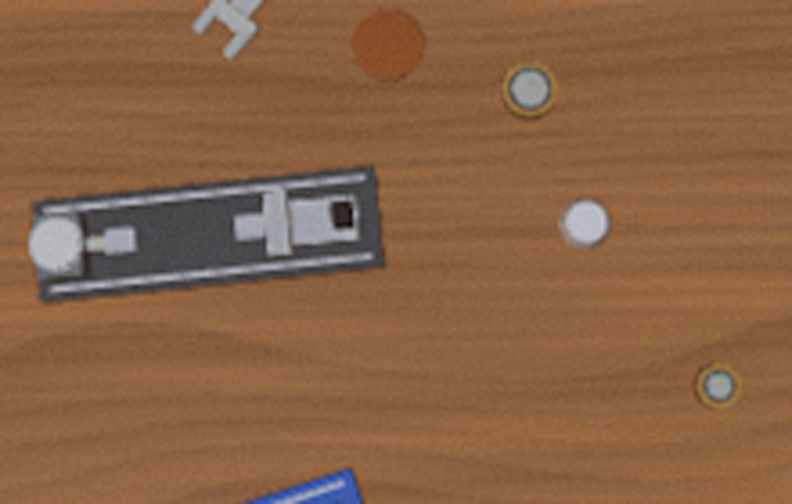

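The enlarged crop shows brass rims at (530,89), about 36 mm across, and at (718,385), about 30 mm across: the medium and small cells. There is no large cell in view. The depth filter found nothing, so I'm checking that.

```bash
cat > m.py <<'E'
from h import *
z=np.load("pics/top0.npz"); im,W,d=z["im"],z["W"],z["d"]
print("bench z",W[300,280],W[230,420],"cell",W[215,357],W[297,409],"invalid",(d==0).mean())
def loc(name,u0,v0,r,zlo,zhi):
    s=W[v0-r:v0+r,u0-r:u0+r].reshape(-1,3); m=(s[:,2]>zlo)&(s[:,2]<zhi); s=s[m].astype(np.float32)
    if len(s)<3: print(name,"none");return
    c,rad=cv2.minEnclosingCircle(s[:,:2].copy()); rr=cv2.minAreaRect(s[:,:2].copy()); print(name,len(s),"n; circ",np.round(c,4),round(2000*rad,1),"mean",s.mean(0).round(4),"rect",np.round(rr[0],4),np.round(rr[1],4),round(rr[2],1))
loc("cellA",357,215,14,.012,.06);loc("cellB",409,297,14,.012,.06);loc("loupe",372,252,14,.012,.06)
loc("bed",267,254,55,.007,.018);loc("post",306,251,10,.05,.08);loc("dial",226,257,14,.04,.08)
loc("noses",265,254,25,.025,.034)
loc("case",494,258,60,.045,.060);loc("catch",462,252,12,.058,.08);loc("door",550,260,60,.065,.3)
for k in range(510,582,6): print(k,W[255,k].round(3))
E
python3 m.py
```

```text
bench z [0.44154925 0.23679704 0.00295172] [ 0.60647617 -0.11151217  0.00275909] cell [0.64487616 0.04407067 0.01856522] [ 0.44252466 -0.07410709  0.02779246] invalid 0.004108072916666667
cellA 187 n; circ [0.6454 0.0454] 37.8 mean [0.6451 0.0457 0.0203] rect [0.6446 0.0454] [0.0367 0.0351] 86.5
cellB 123 n; circ [ 0.4421 -0.0751] 30.0 mean [ 0.4424 -0.0748  0.0202] rect [ 0.4424 -0.075 ] [0.0277 0.0284] 23.4
loupe 160 n; circ [0.5532 0.0108] 35.2 mean [0.5521 0.0117 0.027 ] rect [0.5534 0.011 ] [0.0326 0.033 ] 43.7
bed 1986 n; circ [0.5653 0.2646] 349.0 mean [0.5555 0.2613 0.012 ] rect [0.5616 0.269 ] [0.2672 0.2621] 88.3
post 43 n; circ [0.5591 0.1736] 18.6 mean [0.5598 0.1728 0.0618] rect [0.5598 0.1734] [0.0146 0.0141] 1.3
dial 248 n; circ [0.5438 0.3615] 49.9 mean [0.5434 0.3615 0.05  ] rect [0.544 0.362] [0.0437 0.0338] 3.1
noses 104 n; circ [0.5432 0.2721] 117.9 mean [0.5507 0.2758 0.0298] rect [0.5502 0.2718] [0.117  0.0265] 87.7
case 1305 n; circ [ 0.5333 -0.2761] 280.5 mean [ 0.5331 -0.2854  0.0538] rect [ 0.5359 -0.2648] [0.1659 0.2511] 80.5
catch 146 n; circ [ 0.5445 -0.2027] 52.2 mean [ 0.5462 -0.194   0.0655] rect [ 0.5444 -0.2003] [0.034  0.0477] 81.4
door 5047 n; circ [ 0.5178 -0.3714] 255.1 mean [ 0.5164 -0.3718  0.1256] rect [ 0.5179 -0.3723] [0.0616 0.2505] 81.3
510 [ 0.54  -0.328  0.007]
516 [ 0.538 -0.337  0.022]
522 [ 0.536 -0.341  0.05 ]
528 [ 0.534 -0.346  0.073]
534 [ 0.533 -0.356  0.083]
540 [ 0.531 -0.362  0.102]
546 [ 0.53  -0.371  0.114]
552 [ 0.528 -0.376  0.133]
558 [ 0.527 -0.38   0.152]
564 [ 0.526 -0.39   0.159]
570 [ 0.524 -0.396  0.174]
576 [ 0.537 -0.493 -0.003]
```

Two cells are present: medium at (0.645, 0.045) and small at (0.442, -0.075), with diameters and heights matching the given sizes. The caliper origin is about (0.5506, 0.279) with a yaw of about 4.9°. The case centre is about (0.532, -0.278) with a yaw of about -9°, and the door is at about 2.0 rad. First I turn the tool to caliper yaw.

Request:
servo_tool([
  [0,0,0,-7,1],
  [0,0,0,-7,1],
  [0,0,0,-7,1],
  [0,0,0,-7,1],
  [0,0,0,-7,1],
], squeeze=15)

```text
t: 0.52
eef_pos: [0.2671, -0.5618, 0.1976]
tcp_rot: [-0.004, 0.969, -0.248, -0.002]
wrist_force: [0.7, -0.1, -0.4]
opening: 0.996
```

Request:
servo_tool([
  [0,0,0,-7,0.7],
  [0,0,0,-7,0.7],
  [0,0,0,-7,0.7],
  [0,0,0,-7,0.7],
  [0,0,0,-7,0.7],
])

```text
t: 0.93
eef_pos: [0.2664, -0.5594, 0.1946]
tcp_rot: [-0.007, 0.998, 0.062, -0.001]
wrist_force: [0.2, 0.2, -0.0]
opening: 0.735
```

```bash
cat >> h.py <<'E'
from scipy.spatial.transform import Rotation as Ro
CO=np.array([.5506,.279]); CY=4.85; KO=np.array([.532,-.278]); KY=-9.
def frame(o,yaw,x,y):
    c,s=np.cos(np.radians(yaw)),np.sin(np.radians(yaw)); return o+np.array([c*x-s*y,s*x+c*y])
def cal(x,y): return frame(CO,CY,x,y)
def case(x,y): return frame(KO,KY,x,y)
def to(x,y,z,phi=None):
    s=observe(); w,a,b,c=s["tcp_rot"]; R=Ro.from_quat([a,b,c,w]).as_matrix()
    cur=np.degrees(np.arctan2(R[1,0],R[0,0])); d=R.T@(np.array([x,y,z])-s["eef_pos"])*1000
    tu=0 if phi is None else -((phi-cur+90)%180-90)
    print("t",round(s["t"],2),"pos",s["eef_pos"].round(4),"phi",cur.round(1),"tilt",R[2].round(3),"open",round(s["opening"],3),"F",s["wrist_force"].round(1),"| shift",d.round(1),"rows",round(np.linalg.norm(d)/41.7,1),"turn",round(tu,1))
E
python3 -c "
from h import *
to(.645,.045,.12,4.85)"
```

```text
t 0.93 pos [ 0.2664 -0.5594  0.1946] phi 7.1 tilt [-0.002 -0.015 -1.   ] open 0.735 F [ 0.2  0.2 -0. ] | shift [ 450.7 -551.7   81.9] rows 17.2 turn 2.3
```

Request:
servo_tool([
  [26,-32,-3,1,0.65],
  [26,-32,-3,1,0.65],
  [26,-32,-2,0,0.65],
  [26,-32,0,0,0.65],
  [26,-32,0,0,0.65],
])

```text
t: 1.35
eef_pos: [0.3772, -0.3908, 0.2011]
tcp_rot: [-0.006, 0.999, 0.039, -0.003]
wrist_force: [1.3, -0.6, -0.6]
opening: 0.652
```

Request:
servo_tool([
  [26,-32,0,0,0.65],
  [26,-32,0,0,0.65],
  [26,-32,0,0,0.65],
  [26,-32,0,0,0.65],
  [26,-32,0,0,0.65],
])

```text
t: 1.77
eef_pos: [0.493, -0.2172, 0.2012]
tcp_rot: [-0.007, 0.999, 0.038, -0.004]
wrist_force: [1.1, -0.1, 0.1]
opening: 0.65
```

Request:
servo_tool([
  [26,-32,8,0,0.65],
  [26,-32,8,0,0.65],
  [26,-32,8,0,0.65],
  [26,-32,8,0,0.65],
  [0,0,0,0,0.65],
])

```text
t: 2.18
eef_pos: [0.5875, -0.0751, 0.1703]
tcp_rot: [-0.008, 0.999, 0.041, -0.003]
wrist_force: [0.4, -0.5, 0.4]
opening: 0.648
```

```bash
python3 -c "
from h import *
to(.645,.045,.12,4.85)"
```

```text
t 2.18 pos [ 0.5875 -0.0751  0.1703] phi 4.7 tilt [-0.005 -0.017 -1.   ] open 0.648 F [ 0.4 -0.5  0.4] | shift [  67.5 -114.1   51.9] rows 3.4 turn -0.1
```

Request:
servo_tool([
  [17,-28,12,0,0.7],
  [17,-28,12,0,0.7],
  [17,-28,13,0,0.7],
  [17,-28,13,0,0.7],
  [0,0,0,0,0.7],
])

```text
t: 2.6
eef_pos: [0.6475, 0.0481, 0.1178]
tcp_rot: [-0.008, 0.999, 0.042, -0.004]
wrist_force: [0.4, -0.0, 0.3]
opening: 0.697
```

```bash
python3 -c "
from h import *
im,d,W=snap('side','s1')
print(proj('side',[.645,.045,.02]))
cv2.imwrite('pics/s1c.png',cv2.resize(im[150:290,230:430],None,fx=3.5,fy=3.5))
to(.645,.0455,.004,4.85)"
```

```text
[306.51058257 231.40198139]
t 2.65 pos [0.6466 0.0457 0.1185] phi 4.8 tilt [-0.008 -0.014 -1.   ] open 0.699 F [ 0.2 -0.3 -0.3] | shift [ -0.7   1.6 114.5] rows 2.7 turn -0.0
```

View pics/s1c.png

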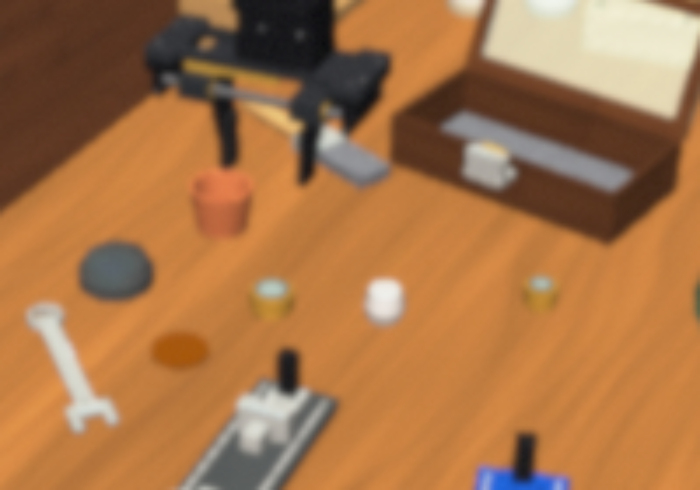

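The side view shows the medium cell at crop (270,297), where I measured it, with the open fingers above it. Going down to grasp it.

Request:
servo_tool([
  [0,0.5,36,0,0.7],
  [0,0.5,36,0,0.7],
  [0,0.5,30,0,0.7],
  [0,0,8,0,0.7],
  [0,0,0,0,0.7],
])

```text
t: 3.07
eef_pos: [0.648, 0.0406, 0.0086]
tcp_rot: [-0.005, 0.999, 0.043, -0.001]
wrist_force: [0.1, -0.1, -0.0]
opening: 0.699
```

```bash
python3 -c "
from h import *
to(.645,.0455,.004,4.85)"
```

```text
t 3.07 pos [0.648  0.0406 0.0086] phi 4.9 tilt [-0.002 -0.01  -1.   ] open 0.699 F [ 0.1 -0.1 -0. ] | shift [-2.6 -5.1  4.7] rows 0.2 turn 0.0
```

Request:
servo_tool([
  [-2.5,-5,4,0,0.7],
  [0,0,0,0,0.7],
  [0,0,0,0,0.3],
  [0,0,0,0,0.3],
  [0,0,0,0,0.3],
], squeeze=20)

```text
t: 3.48
eef_pos: [0.6478, 0.0427, 0.0107]
tcp_rot: [-0.004, 0.999, 0.041, 0.003]
wrist_force: [0.2, -1.1, -0.3]
opening: 0.553
```

Request:
servo_tool([
  [0,0,0,0,0.3],
  [0,0,0,0,0.3],
  [0,0,0,0,0.3],
  [0,0,-20,0,0.3],
  [0,0,-20,0,0.3],
])

```text
t: 3.9
eef_pos: [0.6464, 0.0427, 0.0507]
tcp_rot: [-0.004, 0.999, 0.041, 0.001]
wrist_force: [0.3, 0.0, 0.3]
opening: 0.31
```

```bash
python3 -c "
from h import *
to(*cal(0,0),.09,4.85)"
```

```text
t 3.9 pos [0.6464 0.0427 0.0507] phi 4.7 tilt [ 0.003 -0.008 -1.   ] open 0.31 F [0.3 0.  0.3] | shift [ -75.8 -243.7  -37.6] rows 6.2 turn -0.1
```

The opening of 0.31 (27 mm) means no cell was gripped. Looking again.

```bash
python3 -c "
from h import *
im,d,W=snap('top','t1')
cv2.imwrite('pics/t1c.png',cv2.resize(im[130:330,210:470],None,fx=3,fy=3))
im,d,W=snap('side','s2')
cv2.imwrite('pics/s2c.png',cv2.resize(im[150:290,230:430],None,fx=3.5,fy=3.5))
"
```

```text
(no output)
```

View pics/s2c.png

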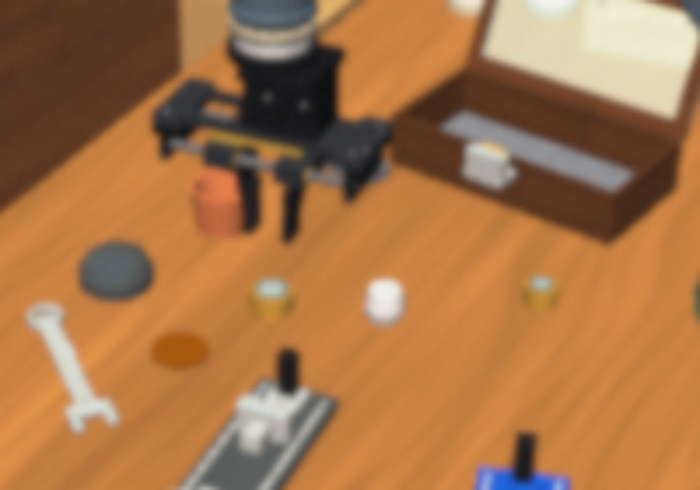

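```bash
python3 -c "
from h import *
s=observe()
print(proj('side',s['eef_pos']),'obs (307,217)',proj('top',s['eef_pos']),proj('side',[.645,.045,0.]),'obs (307,237)', proj('top',[.645,.045,.02]))
W=np.load('pics/s2.npz')['W']
for v,u in [(234,307),(240,307),(230,307),(213,301),(215,301),(216,313),(212,313)]: print(v,u,W[v,u].round(4))
"
```

```text
[305.66366628 221.38813103] obs (307,217) [358.42527926 210.86270192] [306.53193749 236.80168808] obs (307,237) [356.65108632 214.86541523]
234 307 [0.6372 0.056  0.0195]
240 307 [0.6342 0.0616 0.0018]
230 307 [0.647  0.0384 0.0206]
213 301 [0.6616 0.0486 0.0831]
215 301 [0.6584 0.0543 0.0802]
216 313 [0.6221 0.0462 0.0832]
212 313 [0.6222 0.0462 0.0971]
```

View pics/t1c.png

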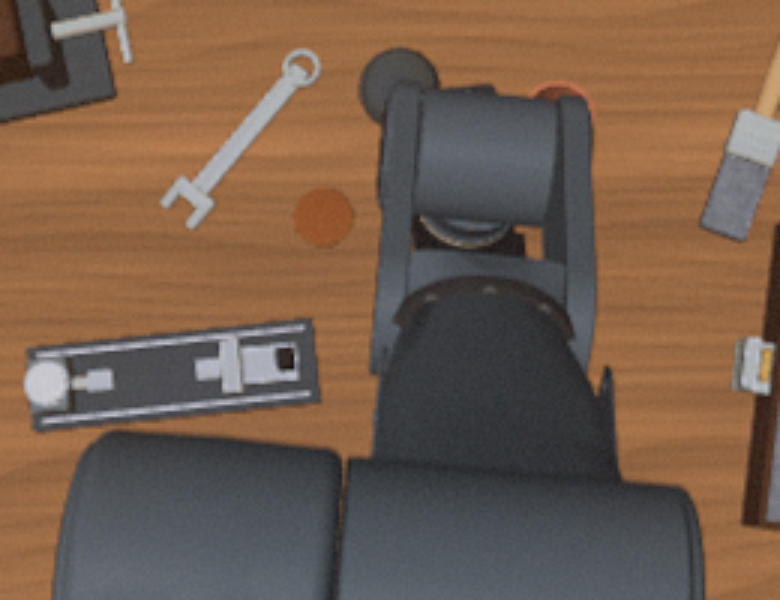

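The cell is still where it was. I lifted before the slow fingers had closed, and too high. Regrasping lower and with more closing time.

Request:
servo_tool([
  [0,0,0,0,0.7],
  [0,0,0,0,0.7],
  [0,0,0,0,0.7],
  [0,0,0,0,0.7],
  [0,0,0,0,0.7],
])

```text
t: 4.42
eef_pos: [0.6476, 0.0427, 0.0509]
tcp_rot: [-0.004, 0.999, 0.042, 0.003]
wrist_force: [-0.4, -0.0, -0.3]
opening: 0.599
```

Request:
servo_tool([
  [-1,-3,0,0,0.7],
  [0,0,0,0,0.7],
  [0,0,0,0,0.7],
  [0,0,10,0,0.7],
  [0,0,0,0,0.7],
])

```text
t: 4.83
eef_pos: [0.645, 0.0463, 0.0383]
tcp_rot: [-0.004, 0.999, 0.042, 0.002]
wrist_force: [-0.5, 0.0, -1.5]
opening: 0.697
```

```bash
python3 -c "
from h import *
to(.645,.0455,.003,4.85)"
```

```text
t 4.83 pos [0.645  0.0463 0.0383] phi 4.8 tilt [ 0.004 -0.008 -1.   ] open 0.697 F [-0.5  0.  -1.5] | shift [-0.2  1.  35.2] rows 0.8 turn -0.1
```

Request:
servo_tool([
  [0,0,15,0,0.7],
  [0,0,15,0,0.7],
  [0,0,4,0,0.7],
  [0,0,0,0,0.7],
  [0,0,0,0,0.7],
])

```text
t: 5.25
eef_pos: [0.6454, 0.0465, 0.0022]
tcp_rot: [-0.004, 0.999, 0.042, 0.002]
wrist_force: [0.8, 0.8, -0.2]
opening: 0.699
```

```bash
python3 -c "
from h import *
to(.645,.0455,.003,4.85)"
```

```text
t 5.25 pos [0.6454 0.0465 0.0022] phi 4.8 tilt [ 0.003 -0.008 -1.   ] open 0.699 F [ 0.8  0.8 -0.2] | shift [-0.5  1.  -0.8] rows 0.0 turn -0.1
```

Request:
servo_tool([
  [0,0,0,0,0.3],
  [0,0,0,0,0.3],
  [0,0,0,0,0.3],
  [0,0,0,0,0.3],
  [0,0,0,0,0.3],
])

```text
t: 5.67
eef_pos: [0.647, 0.0463, 0.0048]
tcp_rot: [-0.004, 0.999, 0.042, 0.003]
wrist_force: [0.4, -0.8, -0.7]
opening: 0.403
```

Request:
servo_tool([
  [0,0,0,0,0.3],
  [0,0,0,0,0.3],
  [0,0,0,0,0.3],
  [0,0,0,0,0.3],
  [0,0,0,0,0.3],
])

```text
t: 6.08
eef_pos: [0.6477, 0.0463, 0.0059]
tcp_rot: [-0.004, 0.999, 0.042, 0.004]
wrist_force: [-1.0, -0.3, 0.2]
opening: 0.301
```

```bash
python3 -c "
from h import *
to(*cal(0,0),.09,4.85)"
```

```text
t 6.08 pos [0.6477 0.0463 0.0059] phi 4.8 tilt [ 0.009 -0.007 -1.   ] open 0.301 F [-1.  -0.3  0.2] | shift [ -76.7 -240.6  -83.2] rows 6.4 turn -0.1
```

```bash
python3 -c "
from h import *
im,d,W=snap('side','s3')
cv2.imwrite('pics/s3c.png',cv2.resize(im[170:270,250:400],None,fx=5,fy=5,interpolation=cv2.INTER_CUBIC))
for v in range(216,244,3): print(v,[W[v,u].round(3).tolist() for u in (296,301,307,313,318)])
"
```

```text
216 [[0.729, -0.036, 0.006], [0.661, 0.049, 0.073], [0.624, 0.08, 0.101], [0.605, 0.079, 0.107], [0.593, 0.07, 0.105]]
219 [[0.724, -0.028, -0.001], [0.657, 0.057, 0.068], [0.692, -0.044, 0.0], [0.62, 0.049, 0.075], [0.662, -0.062, -0.0]]
222 [[0.717, -0.016, -0.003], [0.657, 0.057, 0.058], [0.687, -0.034, -0.004], [0.617, 0.055, 0.069], [0.655, -0.049, -0.002]]
225 [[0.709, -0.001, -0.003], [0.659, 0.054, 0.044], [0.675, -0.013, 0.001], [0.618, 0.053, 0.056], [0.647, -0.034, -0.003]]
228 [[0.697, 0.02, 0.002], [0.66, 0.053, 0.033], [0.668, 0.001, -0.0], [0.626, 0.039, 0.035], [0.638, -0.017, -0.002]]
231 [[0.69, 0.032, -0.001], [0.677, 0.024, -0.001], [0.646, 0.04, 0.018], [0.623, 0.045, 0.028], [0.631, -0.005, -0.003]]
234 [[0.683, 0.044, -0.003], [0.658, 0.057, 0.013], [0.636, 0.058, 0.021], [0.625, 0.04, 0.014], [0.623, 0.011, -0.002]]
237 [[0.675, 0.057, -0.003], [0.659, 0.054, 0.0], [0.638, 0.054, 0.007], [0.626, 0.039, 0.002], [0.613, 0.03, 0.001]]
240 [[0.668, 0.07, -0.004], [0.652, 0.068, -0.0], [0.636, 0.058, -0.001], [0.621, 0.047, -0.003], [0.607, 0.042, -0.001]]
243 [[0.656, 0.09, 0.001], [0.646, 0.079, -0.003], [0.631, 0.068, -0.004], [0.614, 0.06, -0.003], [0.597, 0.06, 0.002]]
```

View pics/s3c.png

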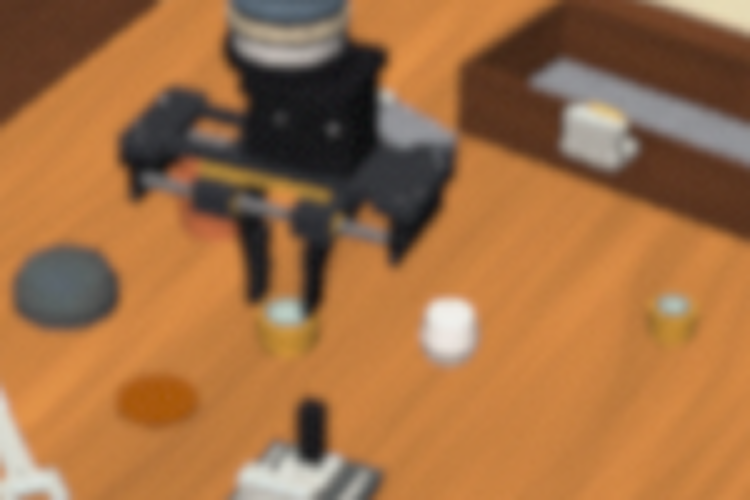

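The side view shows the visible fingertips ending at row ~230, just at or above the cell's top (z ≈ 0.02–0.025), while the reported TCP is z = 0.006. So the fingers are closing above the cell. I open them and go down in small steps, watching the force.

Request:
servo_tool([
  [0,0,-3,0,0.7],
  [0,0,0,0,0.7],
  [0,0,0,0,0.7],
  [0,0,0,0,0.7],
  [0,0,0,0,0.7],
])

```text
t: 6.55
eef_pos: [0.6476, 0.0462, 0.0091]
tcp_rot: [-0.004, 0.999, 0.042, 0.004]
wrist_force: [0.1, 0.2, -0.3]
opening: 0.596
```

Request:
servo_tool([
  [0,0,0,0,0.7],
  [0,0,0,0,0.7],
  [-1,0,0,0,0.7],
  [0,0,5,0,0.7],
  [0,0,0,0,0.7],
])

```text
t: 6.97
eef_pos: [0.6466, 0.0462, 0.0038]
tcp_rot: [-0.004, 0.999, 0.042, 0.004]
wrist_force: [-0.3, 0.2, 0.4]
opening: 0.696
```

Request:
servo_tool([
  [0,0,4,0,0.7],
  [0,0,0,0,0.7],
])

```text
t: 7.13
eef_pos: [0.6464, 0.0462, -0.0009]
tcp_rot: [-0.004, 0.999, 0.042, 0.004]
wrist_force: [-0.9, 0.1, -0.4]
opening: 0.704
```

Request:
servo_tool([
  [0,0,4,0,0.7],
  [0,0,0,0,0.7],
])

```text
t: 7.3
eef_pos: [0.6462, 0.0463, -0.0057]
tcp_rot: [-0.004, 0.999, 0.042, 0.004]
wrist_force: [0.1, 0.0, 0.4]
opening: 0.7
```

```bash
python3 -c "
from h import *
to(.645,.0455,.003,4.85); snap('side','s4')"
```

```text
t 7.3 pos [ 0.6462  0.0463 -0.0057] phi 4.8 tilt [ 0.008 -0.007 -1.   ] open 0.7 F [0.1 0.  0.4] | shift [-1.2  0.6 -8.7] rows 0.2 turn -0.1
```

The reported TCP z is now below the bench with no contact, so there is a real height offset. Continuing in small steps.

Request:
servo_tool([
  [0,0,3,0,0.7],
  [0,0,0,0,0.7],
])

```text
t: 7.52
eef_pos: [0.6468, 0.0463, -0.0085]
tcp_rot: [-0.004, 0.999, 0.042, 0.004]
wrist_force: [-0.4, 0.6, 0.1]
opening: 0.699
```

Request:
servo_tool([
  [0,0,3,0,0.7],
  [0,0,0,0,0.7],
])

```text
t: 7.68
eef_pos: [0.6469, 0.0463, -0.0118]
tcp_rot: [-0.004, 0.999, 0.042, 0.005]
wrist_force: [-0.1, 0.3, 0.9]
opening: 0.701
```

Request:
servo_tool([
  [0,0,2,0,0.7],
  [0,0,0,0,0.7],
])

```text
t: 7.85
eef_pos: [0.647, 0.0463, -0.014]
tcp_rot: [-0.004, 0.999, 0.042, 0.005]
wrist_force: [-0.1, -0.0, 0.0]
opening: 0.7
```

```bash
python3 -c "
from h import *
to(.645,.0455,.003,4.85); im,d,W=snap('side','s5')
print(proj('side',[.645,.0455,0]))
cv2.imwrite('pics/s5c.png',cv2.resize(im[190:250,270:350],None,fx=8,fy=8,interpolation=cv2.INTER_CUBIC))"
```

```text
t 7.85 pos [ 0.647   0.0463 -0.014 ] phi 4.8 tilt [ 0.009 -0.007 -1.   ] open 0.7 F [-0.1 -0.   0. ] | shift [ -1.9   0.5 -17. ] rows 0.4 turn -0.1
[306.45324308 236.88255393]
```

View pics/s5c.png

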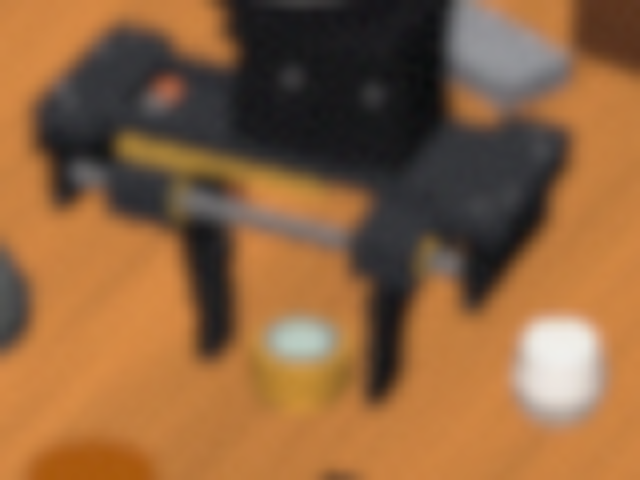

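The tips are now level with the cell's foot (mid-pixel (307,237), against (306.5,236.9) expected at z=0). The reported z is therefore about 15 mm too low. Gripping.

Request:
servo_tool([
  [-1,0,-2,0,0.7],
  [0,0,0,0,0.3],
  [0,0,0,0,0.3],
  [0,0,0,0,0.3],
  [0,0,0,0,0.3],
])

```text
t: 8.32
eef_pos: [0.6464, 0.0462, -0.0111]
tcp_rot: [-0.003, 0.999, 0.042, 0.005]
wrist_force: [-0.6, 0.3, 0.5]
opening: 0.479
```

Request:
servo_tool([
  [0,0,0,0,0.3],
  [0,0,0,0,0.3],
  [0,0,0,0,0.3],
  [0,0,0,0,0.3],
  [0,0,0,0,0.3],
])

```text
t: 8.73
eef_pos: [0.6464, 0.0461, -0.011]
tcp_rot: [-0.003, 0.999, 0.042, 0.005]
wrist_force: [-0.2, 0.2, -0.0]
opening: 0.424
```

Request:
servo_tool([
  [0,0,-20,0,0.3],
  [0,0,-30,0,0.3],
  [0,0,-30,0,0.3],
  [0,0,0,0,0.3],
])

```text
t: 9.07
eef_pos: [0.6428, 0.0458, 0.0678]
tcp_rot: [-0.004, 0.999, 0.042, 0.001]
wrist_force: [1.6, 0.3, 0.0]
opening: 0.43
```

```bash
python3 -c "
from h import *
to(*cal(0,0),.08,4.85)"
```

```text
t 9.07 pos [0.6428 0.0458 0.0678] phi 4.8 tilt [ 0.002 -0.008 -1.   ] open 0.43 F [1.6 0.3 0. ] | shift [ -72.5 -240.2  -10.4] rows 6.0 turn -0.1
```

The cell is held (opening 0.43, 37.5 mm). Carrying it over the caliper.

Request:
servo_tool([
  [-10,-34,-2,0,0.3],
  [-10,-34,-2,0,0.3],
  [-10,-34,-2,0,0.3],
  [-10,-34,-2,0,0.3],
  [-10,-34,-1,0,0.3],
])

```text
t: 9.48
eef_pos: [0.5833, 0.2073, 0.0781]
tcp_rot: [-0.002, 0.999, 0.034, 0.005]
wrist_force: [0.4, 1.0, -1.0]
opening: 0.428
```

Request:
servo_tool([
  [-10,-34,0,0,0.3],
  [-10,-34,0,0,0.3],
  [0,0,0,0,0.3],
  [0,0,0,0,0.3],
  [0,0,0,0,0.3],
])

```text
t: 9.9
eef_pos: [0.5503, 0.2838, 0.075]
tcp_rot: [-0.003, 0.999, 0.039, 0.002]
wrist_force: [0.8, -0.9, -1.5]
opening: 0.429
```

```bash
python3 -c "
from h import *
to(*cal(0,0),.05,4.85)
im,d,W=snap('side','s6')
cv2.imwrite('pics/s6c.png',cv2.resize(im[200:330,240:360],None,fx=5,fy=4.6,interpolation=cv2.INTER_CUBIC))
print(proj('side',[*cal(0,0),.012]))
m=(abs(W[...,0]-.55)<.08)&(abs(W[...,1]-.28)<.15)&(W[...,2]>.006)&(W[...,2]<.018); v,u=np.where(m); print(v.min(),v.max(),u.min(),u.max())
"
```

```text
t 9.9 pos [0.5503 0.2838 0.075 ] phi 4.5 tilt [ 0.004 -0.005 -1.   ] open 0.429 F [ 0.8 -0.9 -1.5] | shift [-0.2  4.9 25. ] rows 0.6 turn -0.4
[295.08242707 286.23286815]
258 316 266 326
```

View pics/s6c.png

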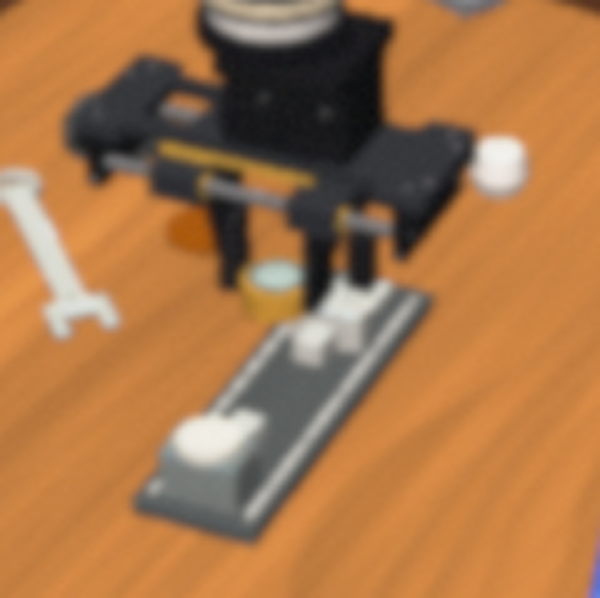

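The held cell is over the gap (crop (275,300), column 295, as expected). I want the tip height from the depth image before lowering it.

```bash
python3 -c "
from h import *
for f,cols in (('s5',[296,297,316,317]),('s6',[286,287,303,304,295])):
    z=np.load('pics/%s.npz'%f); W=z['W']; im=z['im']
    for u in cols:
        print(f,u,[(v,W[v,u].round(3).tolist(),int(im[v,u].sum())) for v in (range(228,244,2) if f=='s5' else range(254,276,2))])
"
```

```text
s5 296 [(228, [0.677, 0.053, 0.027], 102), (230, [0.673, 0.06, 0.025], 110), (232, [0.675, 0.058, 0.016], 114), (234, [0.674, 0.059, 0.009], 217), (236, [0.676, 0.057, -0.0], 358), (238, [0.668, 0.07, 0.003], 383), (240, [0.666, 0.074, -0.001], 375), (242, [0.66, 0.084, -0.001], 372)]
s5 297 [(228, [0.675, 0.05, 0.026], 103), (230, [0.678, 0.046, 0.015], 98), (232, [0.676, 0.05, 0.011], 125), (234, [0.679, 0.044, -0.002], 253), (236, [0.672, 0.057, 0.001], 365), (238, [0.669, 0.062, -0.002], 373), (240, [0.659, 0.08, 0.005], 372), (242, [0.657, 0.083, 0.0], 368)]
s5 316 [(228, [0.61, 0.05, 0.047], 173), (230, [0.611, 0.047, 0.037], 185), (232, [0.611, 0.047, 0.03], 189), (234, [0.608, 0.054, 0.028], 165), (236, [0.607, 0.055, 0.022], 166), (238, [0.608, 0.054, 0.013], 160), (240, [0.609, 0.052, 0.004], 265), (242, [0.607, 0.055, -0.0], 376)]
s5 317 [(228, [0.606, 0.052, 0.049], 106), (230, [0.604, 0.054, 0.044], 109), (232, [0.6, 0.062, 0.042], 106), (234, [0.604, 0.054, 0.029], 107), (236, [0.605, 0.052, 0.02], 94), (238, [0.604, 0.053, 0.014], 115), (240, [0.606, 0.05, 0.004], 267)
[... 1285 characters left out ...]
(258, [0.519, 0.285, 0.121], 63), (260, [0.522, 0.281, 0.111], 58), (262, [0.519, 0.285, 0.109], 77), (264, [0.521, 0.282, 0.099], 227), (266, [0.555, 0.222, 0.04], 438), (268, [0.554, 0.224, 0.035], 540), (270, [0.555, 0.223, 0.027], 607), (272, [0.55, 0.232, 0.028], 647), (274, [0.543, 0.243, 0.031], 567)]
s6 295 [(254, [0.63, 0.141, 0.002], 382), (256, [0.554, 0.271, 0.106], 439), (258, [0.548, 0.281, 0.108], 562), (260, [0.544, 0.288, 0.108], 600), (262, [0.539, 0.296, 0.109], 521), (264, [0.539, 0.297, 0.103], 419), (266, [0.538, 0.299, 0.098], 388), (268, [0.538, 0.298, 0.091], 383), (270, [0.586, 0.218, 0.011], 392), (272, [0.583, 0.223, 0.009], 470), (274, [0.579, 0.23, 0.009], 450)]
```

Depth gives the true tip height as reported z + 0.0187 at both places, so I'll use that constant offset. The cell's underside is at about 0.088, so about 75 mm to go down.

Request:
servo_tool([
  [0,4,20,0,0.3],
  [0,0,20,0,0.3],
  [0,0,18,0,0.3],
  [0,0,8,0,0.3],
  [0,0,0,0,0.3],
])

```text
t: 10.37
eef_pos: [0.5567, 0.2733, 0.0074]
tcp_rot: [-0.003, 0.999, 0.034, 0.004]
wrist_force: [-0.1, -0.9, -0.5]
opening: 0.427
```

```bash
python3 -c "
from h import *
to(*cal(0,0),.0,4.85)
im,d,W=snap('side','s7')
cv2.imwrite('pics/s7c.png',cv2.resize(im[240:320,260:340],None,fx=7,fy=7,interpolation=cv2.INTER_CUBIC))
"
```

```text
t 10.37 pos [0.5567 0.2733 0.0074] phi 3.9 tilt [ 0.009 -0.005 -1.   ] open 0.427 F [-0.1 -0.9 -0.5] | shift [-5.8 -6.1  7.4] rows 0.3 turn -0.9
```

View pics/s7c.png

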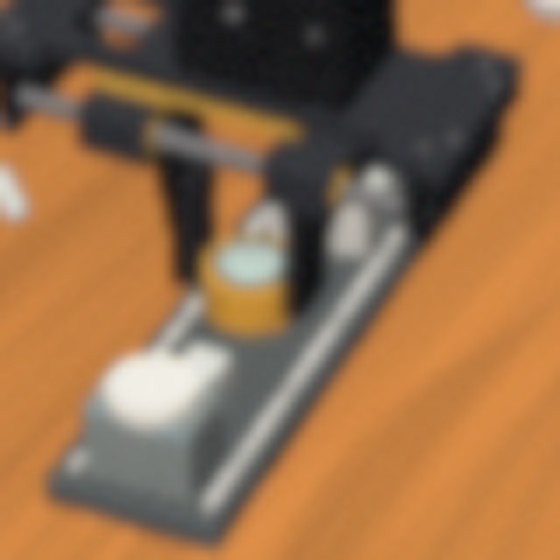

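The cell is just above the bed between the noses (crop (247,290)), about 6 mm off in x and y. Correcting, then setting it down gently.

Request:
servo_tool([
  [-6,-6,0,-1,0.3],
  [0,0,0,0,0.3],
  [0,0,2,0,0.3],
  [0,0,2,0,0.3],
  [0,0,0,0,0.3],
])

```text
t: 10.83
eef_pos: [0.5531, 0.2788, 0.0074]
tcp_rot: [-0.003, 0.999, 0.043, 0.008]
wrist_force: [-0.7, 0.3, -0.9]
opening: 0.428
```

```bash
python3 -c "
from h import *
to(*cal(0,0),.0,4.85)
"
```

```text
t 10.83 pos [0.5531 0.2788 0.0074] phi 4.9 tilt [ 0.016 -0.006 -1.   ] open 0.428 F [-0.7  0.3 -0.9] | shift [-2.6 -0.3  7.3] rows 0.2 turn 0.1
```

Request:
servo_tool([
  [-2.5,0,5,0,0.3],
  [0,0,0,0,0.3],
])

```text
t: 11.0
eef_pos: [0.5511, 0.2791, 0.003]
tcp_rot: [-0.004, 0.999, 0.043, 0.009]
wrist_force: [-1.3, -1.0, -1.3]
opening: 0.426
```

Request:
servo_tool([
  [-1,0,3,0,0.3],
  [0,0,0,0,0.3],
])

```text
t: 11.17
eef_pos: [0.5518, 0.2796, 0.0009]
tcp_rot: [-0.004, 0.999, 0.043, 0.011]
wrist_force: [-0.8, -0.4, -1.3]
opening: 0.429
```

```bash
python3 -c "
from h import *
to(*cal(0,0),.0,4.85)
"
```

```text
t 11.17 pos [0.5518 0.2796 0.0009] phi 5.0 tilt [ 0.022 -0.007 -1.   ] open 0.429 F [-0.8 -0.4 -1.3] | shift [-1.3  0.5  0.9] rows 0.0 turn 0.1
```

At the pick height plus 12 mm, so the cell stands on the bed. Releasing and lifting.

Request:
servo_tool([
  [0,0,0,0,0.65],
  [0,0,0,0,0.65],
  [0,0,0,0,0.65],
  [0,0,0,0,0.65],
  [0,0,0,0,0.65],
])

```text
t: 11.58
eef_pos: [0.5518, 0.2797, 0.0008]
tcp_rot: [-0.004, 0.999, 0.043, 0.011]
wrist_force: [0.1, 0.2, 0.4]
opening: 0.634
```

Request:
servo_tool([
  [0,0,-15,0,0.65],
  [0,0,-25,0,0.65],
  [0,0,-25,0,0.65],
  [0,0,-25,0,0.65],
  [0,0,0,0,0.65],
])

```text
t: 12.0
eef_pos: [0.5477, 0.2781, 0.0909]
tcp_rot: [-0.003, 0.999, 0.043, 0.007]
wrist_force: [-0.3, 1.1, -0.6]
opening: 0.652
```

```bash
python3 -c "
from h import *
p=cal(0,-108); to(*p,.08,-85.15)
im,d,W=snap('side','s8')
K=W.reshape(-1,3); c,s=np.cos(np.radians(CY)),np.sin(np.radians(CY))
X=(K[:,0]-CO[0])*c+(K[:,1]-CO[1])*s; Y=-(K[:,0]-CO[0])*s+(K[:,1]-CO[1])*c; Z=K[:,2]
hsv=cv2.cvtColor(im,cv2.COLOR_BGR2HSV).reshape(-1,3)
m=(abs(X)<.03)&(abs(Y)<.034)&(Z>.018)&(Z<.04); print('cell',m.sum(),np.percentile(X[m],[2,98]).round(4),np.percentile(Y[m],[2,98]).round(4))
m=(abs(X)<.02)&(abs(Y+.108)<.02)&(Z>.04)&(Z<.07); print('post',m.sum(),np.percentile(X[m],[2,50,98]).round(4),np.percentile(Y[m],[2,50,98]).round(4))
"
```

```text
t 12.0 pos [0.5477 0.2781 0.0909] phi 5.0 tilt [ 0.014 -0.006 -1.   ] open 0.652 F [-0.3  1.1 -0.6] | shift [  -207.8 107997.5   -607.3] rows 2589.9 turn -89.9
cell 163 [-0.0192  0.0133] [-0.0333  0.0206]
post 28 [-0.0101 -0.0081 -0.0027] [-0.1162 -0.1052 -0.0941]
```

The cell stands in the gap (Y edge +20 mm). Turning 90° for the post and narrowing the fingers to 28 mm.

Request:
servo_tool([
  [0,0,0,-7,0.33],
  [0,0,0,-7,0.33],
  [0,0,0,-7,0.33],
  [0,0,0,-7,0.33],
  [0,0,0,-7,0.33],
])

```text
t: 12.47
eef_pos: [0.5433, 0.2767, 0.0851]
tcp_rot: [-0.001, 0.937, 0.349, 0.003]
wrist_force: [-1.2, 0.3, -1.6]
opening: 0.377
```

Request:
servo_tool([
  [0,0,0,-7,0.33],
  [0,0,0,-7,0.33],
  [0,0,0,-7,0.33],
  [0,0,0,-7,0.33],
  [0,0,0,-7,0.33],
])

```text
t: 12.88
eef_pos: [0.5382, 0.275, 0.0777]
tcp_rot: [-0.003, 0.784, 0.62, -0.003]
wrist_force: [-0.3, 0.3, 0.0]
opening: 0.331
```

Request:
servo_tool([
  [0,0,0,-7,0.33],
  [0,0,0,-7,0.33],
  [0,0,0,-6,0.33],
  [0,0,0,0,0.33],
])

```text
t: 13.22
eef_pos: [0.5341, 0.2735, 0.0717]
tcp_rot: [-0.006, 0.659, 0.752, -0.007]
wrist_force: [0.1, 0.6, 0.2]
opening: 0.326
```

```bash
python3 -c "
from h import *
p=cal(0,-.108); print(p); to(*p,.08,-85.15)
im,d,W=snap('top','t2')
"
```

```text
[0.55973112 0.1713867 ]
t 13.22 pos [0.5341 0.2735 0.0717] phi 97.5 tilt [-0.    -0.018 -1.   ] open 0.326 F [0.1 0.6 0.2] | shift [-104.6   12.    -8.5] rows 2.5 turn 2.6
```

Request:
servo_tool([
  [-26,3,-6,2.5,0.33],
  [-26,3,-3,0,0.33],
  [-26,3,-3,0,0.33],
  [-25,3,-3,0,0.33],
  [0,0,0,0,0.33],
])

```text
t: 13.68
eef_pos: [0.5533, 0.1702, 0.0827]
tcp_rot: [-0.008, 0.682, 0.732, -0.01]
wrist_force: [-0.9, 0.0, -0.4]
opening: 0.329
```

```bash
python3 -c "
from h import *
to(.5598,.1730,.02,-85.15)
im,d,W=snap('side','s9')
cv2.imwrite('pics/s9c.png',cv2.resize(im[200:320,250:370],None,fx=5,fy=5,interpolation=cv2.INTER_CUBIC))
"
```

```text
t 13.68 pos [0.5533 0.1702 0.0827] phi 94.1 tilt [-0.002 -0.025 -1.   ] open 0.329 F [-0.9  0.  -0.4] | shift [ 2.4  8.3 62.5] rows 1.5 turn -0.8
```

View pics/s9c.png

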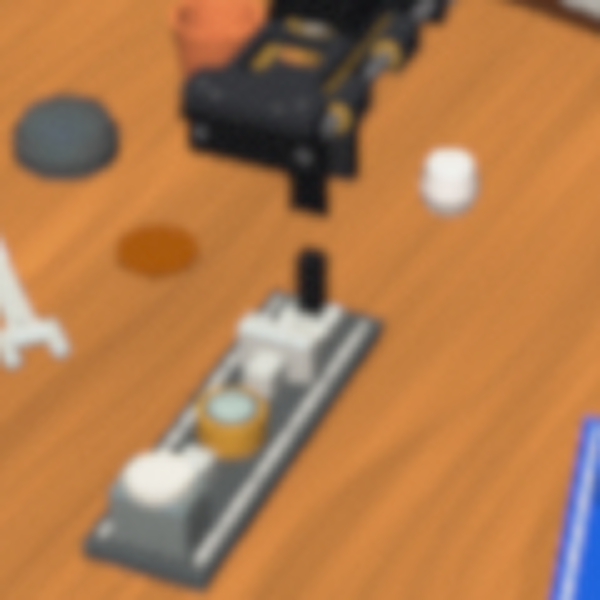

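The cell stands squarely between the noses at crop (232,420), and the gripper is above the post at (312,280). Aligning and descending.

Request:
servo_tool([
  [2.5,8,10,-1,0.33],
  [0,0,15,0,0.33],
  [0,0,0,0,0.33],
  [0,0,0,0,0.33],
])

```text
t: 14.07
eef_pos: [0.5602, 0.1776, 0.0542]
tcp_rot: [-0.009, 0.676, 0.737, -0.009]
wrist_force: [0.7, 0.8, 0.5]
opening: 0.329
```

```bash
python3 -c "
from h import *
to(.5598,.1730,.02,-85.15)
"
```

```text
t 14.07 pos [0.5602 0.1776 0.0542] phi 94.9 tilt [ 0.001 -0.026 -1.   ] open 0.329 F [0.7 0.8 0.5] | shift [-4.6  0.1 34.2] rows 0.8 turn 0.1
```

Request:
servo_tool([
  [-4.5,0,0,0,0.33],
  [0,0,0,0,0.33],
  [0,0,10,0,0.33],
  [0,0,0,0,0.33],
])

```text
t: 14.4
eef_pos: [0.5601, 0.1754, 0.0433]
tcp_rot: [-0.009, 0.675, 0.738, -0.009]
wrist_force: [0.0, 0.6, -0.3]
opening: 0.335
```

```bash
python3 -c "
from h import *
to(.5598,.1730,.02,-85.15)
"
```

```text
t 14.4 pos [0.5601 0.1754 0.0433] phi 95.1 tilt [ 0.002 -0.026 -1.   ] open 0.335 F [ 0.   0.6 -0.3] | shift [-2.4  0.1 23.3] rows 0.6 turn 0.2
```

Request:
servo_tool([
  [-2.5,0,8,0,0.33],
  [0,0,8,0,0.33],
  [-1.5,0,6,0,0.33],
  [0,0,0,0,0.33],
])

```text
t: 14.73
eef_pos: [0.5601, 0.1713, 0.0193]
tcp_rot: [-0.009, 0.675, 0.738, -0.009]
wrist_force: [-0.5, 0.2, 0.0]
opening: 0.33
```

```bash
python3 -c "
from h import *
to(.5598,.1730,.02,-85.15)
"
```

```text
t 14.73 pos [0.5601 0.1713 0.0193] phi 95.1 tilt [ 0.002 -0.025 -1.   ] open 0.33 F [-0.5  0.2  0. ] | shift [ 1.7 -0.2 -0.7] rows 0.0 turn 0.3
```

Request:
servo_tool([
  [0,0,0,0,0.08],
  [0,0,0,0,0.08],
  [0,0,0,0,0.08],
  [0,0,0,0,0.08],
  [0,0,0,0,0.08],
])

```text
t: 15.15
eef_pos: [0.5596, 0.1711, 0.0183]
tcp_rot: [-0.01, 0.675, 0.737, -0.009]
wrist_force: [0.4, 0.3, -2.4]
opening: 0.158
```

Request:
servo_tool([
  [0,0,0,0,0.08],
  [0,0,0,0,0.08],
  [0,0,0,0,0.08],
])

```text
t: 15.4
eef_pos: [0.5596, 0.1711, 0.0183]
tcp_rot: [-0.01, 0.675, 0.737, -0.009]
wrist_force: [-0.2, 0.3, -0.8]
opening: 0.16
```

```bash
python3 -c "
from h import *
to(.5598,.1730,.02,-85.15)
"
```

```text
t 15.4 pos [0.5596 0.1711 0.0183] phi 95.0 tilt [ 0.002 -0.027 -1.   ] open 0.16 F [-0.2  0.3 -0.8] | shift [ 1.9  0.3 -1.7] rows 0.1 turn 0.2
```

The post is gripped (14 mm) and its position matches the jaw fully open. Sliding shut, fast first.

Request:
servo_tool([
  [8,0,0,0,0.08],
  [8,0,0,0,0.08],
  [8,0,0,0,0.08],
  [0,0,0,0,0.08],
])

```text
t: 15.73
eef_pos: [0.5575, 0.196, 0.0183]
tcp_rot: [-0.009, 0.675, 0.737, -0.01]
wrist_force: [0.9, 1.5, -1.6]
opening: 0.158
```

```bash
cat >> h.py <<'E'
def jaw():
    s=observe(); c,n=np.cos(np.radians(CY)),np.sin(np.radians(CY)); d=s["eef_pos"][:2]-np.array([.5596,.1711])
    f=s["wrist_force"][:2]; print("t",round(s["t"],2),"jaw mm",round(1000*(-d[0]*n+d[1]*c),1),"lat",round(1000*(d[0]*c+d[1]*n),1),"z",s["eef_pos"][2].round(4),"Fy",round(-f[0]*n+f[1]*c,1),"open",round(s["opening"],3))
E
python3 -c "
from h import *
jaw()"
```

```text
t 15.73 jaw mm 25.0 lat 0.0 z 0.0183 Fy 1.5 open 0.158
```

Request:
servo_tool([
  [5,0,0,0,0.08],
  [0,0,0,0,0.08],
  [0,0,0,0,0.08],
])

```text
t: 15.98
eef_pos: [0.5569, 0.2028, 0.0183]
tcp_rot: [-0.009, 0.675, 0.738, -0.009]
wrist_force: [0.7, -2.9, -1.7]
opening: 0.161
```

Request:
servo_tool([
  [2,0,0,0,0.08],
  [0,0,0,0,0.08],
])

```text
t: 16.15
eef_pos: [0.5569, 0.2037, 0.0183]
tcp_rot: [-0.008, 0.674, 0.738, -0.01]
wrist_force: [0.4, -2.0, -2.1]
opening: 0.155
```

Request:
servo_tool([
  [2,0,0,0,0.08],
  [0,0,0,0,0.08],
])

```text
t: 16.32
eef_pos: [0.5568, 0.204, 0.0184]
tcp_rot: [-0.008, 0.675, 0.738, -0.011]
wrist_force: [-0.5, -1.9, -1.8]
opening: 0.159
```

```bash
python3 -c "
from h import *
jaw()"
```

```text
t 16.32 jaw mm 33.0 lat 0.0 z 0.0184 Fy -1.9 open 0.159
```

Request:
servo_tool([
  [3,0,0,0,0.08],
  [3,0,0,0,0.08],
])

```text
t: 16.48
eef_pos: [0.5566, 0.2065, 0.0183]
tcp_rot: [-0.006, 0.674, 0.738, -0.013]
wrist_force: [0.8, -9.9, 0.3]
opening: 0.159
```

```bash
python3 -c "
from h import *
jaw()"
```

```text
t 16.48 jaw mm 35.5 lat -0.0 z 0.0183 Fy -10.0 open 0.159
```

10 N on the axis and jaw at 35.5 mm, so the anvil has given about 3.5–5 mm. I hold one moment, then run the jaw back.

Request:
servo_tool([
  [1.5,0,0,0,0.08],
  [1.5,0,0,0,0.08],
])

```text
t: 16.65
eef_pos: [0.5566, 0.2064, 0.0184]
tcp_rot: [-0.005, 0.674, 0.738, -0.015]
wrist_force: [1.4, -8.2, -2.5]
opening: 0.159
```

Request:
servo_tool([
  [1.5,0,0,0,0.08],
  [0,0,0,0,0.08],
])

```text
t: 16.82
eef_pos: [0.5566, 0.2056, 0.0184]
tcp_rot: [-0.005, 0.674, 0.738, -0.016]
wrist_force: [1.1, -4.5, -1.5]
opening: 0.162
```

Request:
servo_tool([
  [-8,0,0,0,0.08],
  [-8,0,0,0,0.08],
  [-8,0,0,0,0.08],
  [-6,0,0,0,0.08],
  [0,0,0,0,0.08],
])

```text
t: 17.23
eef_pos: [0.5591, 0.1759, 0.0184]
tcp_rot: [-0.007, 0.676, 0.737, -0.014]
wrist_force: [-0.6, -1.0, -2.8]
opening: 0.158
```

```bash
python3 -c "
from h import *
jaw()"
```

```text
t 17.23 jaw mm 4.8 lat -0.1 z 0.0184 Fy -1.0 open 0.158
```

Request:
servo_tool([
  [-4,0,0,0,0.08],
  [-3,0,0,0,0.08],
  [-3,0,0,0,0.08],
])

```text
t: 17.48
eef_pos: [0.5595, 0.1706, 0.0183]
tcp_rot: [-0.01, 0.678, 0.735, -0.01]
wrist_force: [-0.3, 17.9, -3.5]
opening: 0.163
```

```bash
python3 -c "
from h import *
jaw()"
```

```text
t 17.48 jaw mm -0.5 lat -0.1 z 0.0183 Fy 17.9 open 0.163
```

The jaw is on its back stop. Releasing the post, lifting, and turning back.

Request:
servo_tool([
  [0,0,0,0,0.33],
  [0,0,0,0,0.33],
  [0,0,0,0,0.33],
  [0,0,0,0,0.33],
  [0,0,0,0,0.33],
])

```text
t: 17.9
eef_pos: [0.5602, 0.1702, 0.0197]
tcp_rot: [-0.009, 0.677, 0.736, -0.01]
wrist_force: [-1.0, 0.2, -0.2]
opening: 0.324
```

Request:
servo_tool([
  [0,0,-15,0,0.33],
  [0,0,-20,0,0.33],
  [0,0,-25,0,0.33],
  [0,0,-15,0,0.33],
  [0,0,0,0,0.33],
])

```text
t: 18.32
eef_pos: [0.5613, 0.1682, 0.0963]
tcp_rot: [-0.01, 0.677, 0.736, -0.012]
wrist_force: [-0.2, 1.0, -0.4]
opening: 0.327
```

Request:
servo_tool([
  [10,0,-1,7,0.65],
  [10,0,-1,7,0.65],
  [10,0,-1,7,0.65],
  [10,0,-1,7,0.65],
  [10,0,-1,7,0.65],
])

```text
t: 18.73
eef_pos: [0.5688, 0.2144, 0.0997]
tcp_rot: [-0.005, 0.871, 0.491, -0.016]
wrist_force: [0.4, -0.8, 0.8]
opening: 0.607
```

Request:
servo_tool([
  [0,0,-1,7,0.65],
  [0,0,-1,7,0.65],
  [0,0,-1,7,0.65],
  [0,0,-1,7,0.65],
  [0,0,-1,7,0.65],
])

```text
t: 19.15
eef_pos: [0.5674, 0.2152, 0.0997]
tcp_rot: [0.001, 0.98, 0.2, -0.019]
wrist_force: [-0.2, 0.1, 0.0]
opening: 0.648
```

Request:
servo_tool([
  [0,0,-1,7,0.65],
  [0,0,-1,7,0.65],
  [0,0,-1,5,0.65],
  [0,0,0,0,0.65],
])

```text
t: 19.48
eef_pos: [0.5656, 0.2137, 0.0987]
tcp_rot: [0.005, 0.999, 0.028, -0.021]
wrist_force: [-0.8, -0.3, 0.1]
opening: 0.652
```

```bash
cat >> h.py <<'E'
def calcell():
    im,d,W=snap('side','cc'); K=W.reshape(-1,3); c,s=np.cos(np.radians(CY)),np.sin(np.radians(CY))
    X=(K[:,0]-CO[0])*c+(K[:,1]-CO[1])*s; Y=-(K[:,0]-CO[0])*s+(K[:,1]-CO[1])*c; Z=K[:,2]
    hsv=cv2.cvtColor(im,cv2.COLOR_BGR2HSV).reshape(-1,3)
    m=(abs(X)<.03)&(Y>-.034)&(Y<.045)&(Z>.016)&(Z<.038)&(hsv[:,1]>60)&(hsv[:,0]<35); print('brass',m.sum(),'X',np.percentile(X[m],[3,50,97]).round(4),'Y',np.percentile(Y[m],[3,50,97]).round(4))
E
python3 -c "
from h import *
p=cal(0,.016); print(p); to(*p,.06,4.85); calcell()"
```

```text
[0.54924724 0.29494271]
t 19.48 pos [0.5656 0.2137 0.0987] phi 3.2 tilt [-0.042  0.01  -0.999] open 0.652 F [-0.8 -0.3  0.1] | shift [-10.  -82.4  38.4] rows 2.2 turn -1.6
brass 87 X [-0.0205 -0.011   0.015 ] Y [-0.0016  0.0237  0.0338]
```

Request:
servo_tool([
  [-3,-27,0,-1.6,0.65],
  [-3,-27,0,0,0.65],
  [-3,-27,0,0,0.65],
  [0,0,20,0,0.65],
  [0,0,0,0,0.65],
])

```text
t: 19.95
eef_pos: [0.5487, 0.2939, 0.0752]
tcp_rot: [0.006, 0.999, 0.049, -0.022]
wrist_force: [-1.2, -1.2, -1.4]
opening: 0.65
```

```bash
python3 -c "
from h import *
p=cal(-.001,.0155); to(*p,.0,4.85)"
```

```text
t 19.95 pos [0.5487 0.2939 0.0752] phi 5.6 tilt [-0.045  0.009 -0.999] open 0.65 F [-1.2 -1.2 -1.4] | shift [ 3.1 -1.2 75.1] rows 1.8 turn 0.8
```

Request:
servo_tool([
  [0.5,0,20,0.8,0.65],
  [0.5,0,20,0,0.65],
  [0,0,0,0,0.65],
  [0,0,0,0,0.65],
])

```text
t: 20.28
eef_pos: [0.5485, 0.2934, 0.0347]
tcp_rot: [0.006, 0.999, 0.046, -0.022]
wrist_force: [-0.1, 0.3, 0.3]
opening: 0.654
```

```bash
python3 -c "
from h import *
p=cal(-.001,.0155); to(*p,.001,4.85)"
```

```text
t 20.28 pos [0.5485 0.2934 0.0347] phi 5.2 tilt [-0.044  0.01  -0.999] open 0.654 F [-0.1  0.3  0.3] | shift [ 1.4 -1.3 33.7] rows 0.8 turn 0.4
```

Request:
servo_tool([
  [1,-1,12,0,0.65],
  [0,0,12,0,0.65],
  [0,0,9,0,0.65],
  [0,0,0,0,0.65],
])

```text
t: 20.62
eef_pos: [0.5506, 0.2934, 0.0021]
tcp_rot: [0.005, 0.999, 0.046, -0.02]
wrist_force: [-0.2, -1.4, -1.1]
opening: 0.647
```

Request:
servo_tool([
  [0,0,0,0,0.3],
  [0,0,0,0,0.3],
  [0,0,0,0,0.3],
  [0,0,0,0,0.3],
  [0,0,0,0,0.3],
])

```text
t: 21.03
eef_pos: [0.5508, 0.2933, 0.0023]
tcp_rot: [0.005, 0.999, 0.046, -0.02]
wrist_force: [-0.8, -0.0, -1.6]
opening: 0.426
```

Request:
servo_tool([
  [0,0,0,0,0.3],
  [0,0,0,0,0.3],
  [0,0,0,0,0.3],
  [0,0,0,0,0.3],
  [0,0,0,0,0.3],
])

```text
t: 21.45
eef_pos: [0.5511, 0.2935, 0.0029]
tcp_rot: [0.005, 0.999, 0.046, -0.019]
wrist_force: [-0.0, -0.1, -1.2]
opening: 0.424
```

```bash
python3 -c "
from h import *
p=cal(-.001,.0155); to(*p,.001,4.85)"
```

```text
t 21.45 pos [0.5511 0.2935 0.0029] phi 5.3 tilt [-0.038  0.009 -0.999] open 0.424 F [-0.  -0.1 -1.2] | shift [-2.7 -1.1  2. ] rows 0.1 turn 0.4
```

Gripped (0.424). Lifting, and working out the path to the case.

Request:
servo_tool([
  [0,0,-20,0,0.3],
  [0,0,-30,0,0.3],
  [0,0,-40,0,0.3],
  [0,0,-20,0,0.3],
  [0,0,0,0,0.3],
])

```text
t: 21.87
eef_pos: [0.5529, 0.2941, 0.1134]
tcp_rot: [0.006, 0.999, 0.046, -0.023]
wrist_force: [0.4, 0.7, -0.6]
opening: 0.427
```

```bash
python3 -c "
from h import *
p=case(.05,.005); print(p,case(-.05,.005)); to(*p,.1,-9)"
```

```text
[ 0.58216659 -0.28088328] [ 0.48339776 -0.26523984]
t 21.87 pos [0.5529 0.2941 0.1134] phi 5.3 tilt [-0.047  0.011 -0.999] open 0.427 F [ 0.4  0.7 -0.6] | shift [-22.9 575.   20.7] rows 13.8 turn 14.3
```

Request:
servo_tool([
  [-1,38,0,0,0.3],
  [-1,38,0,0,0.3],
  [-1,38,0,0,0.3],
  [-1,38,0,0,0.3],
  [-1,38,0,0,0.3],
])

```text
t: 22.28
eef_pos: [0.5654, 0.1081, 0.1132]
tcp_rot: [0.004, 0.998, 0.054, -0.021]
wrist_force: [0.7, -0.3, -1.0]
opening: 0.431
```

Request:
servo_tool([
  [-2,38,0,0,0.3],
  [-2,38,0,0,0.3],
  [-2,38,0,0,0.3],
  [-2,38,0,0,0.3],
  [-2,38,0,0,0.3],
])

```text
t: 22.7
eef_pos: [0.5708, -0.0898, 0.1078]
tcp_rot: [0.003, 0.998, 0.054, -0.025]
wrist_force: [1.1, 0.3, -1.7]
opening: 0.424
```

```bash
python3 -c "
from h import *
p=case(.05,.005); to(*p,.1,-9)"
```

```text
t 22.7 pos [ 0.5708 -0.0898  0.1078] phi 6.2 tilt [-0.051  0.003 -0.999] open 0.424 F [ 1.1  0.3 -1.7] | shift [ -9.  191.2   8.8] rows 4.6 turn 15.2
```

Request:
servo_tool([
  [-2,36,0,0,0.3],
  [-2,36,0,0,0.3],
  [-2,36,0,0,0.3],
  [-2,36,0,0,0.3],
  [-2,36,0,0,0.3],
])

```text
t: 23.12
eef_pos: [0.5749, -0.2776, 0.1004]
tcp_rot: [-0.001, 0.998, 0.053, -0.03]
wrist_force: [0.6, 0.7, -0.3]
opening: 0.425
```

Request:
servo_tool([
  [0,5,0,7,0.3],
  [0,5,0,7,0.3],
  [0,0,0,1.5,0.3],
  [0,0,0,0,0.3],
])

```text
t: 23.45
eef_pos: [0.5724, -0.2996, 0.0933]
tcp_rot: [0.004, 0.995, -0.092, -0.031]
wrist_force: [-0.3, -0.2, -1.1]
opening: 0.426
```

```bash
python3 -c "
from h import *
p=case(.05,.005); to(*p,.02,-9)
im,d,W=snap('side','s10')
cv2.imwrite('pics/s10c.png',cv2.resize(im[110:260,320:460],None,fx=4,fy=4,interpolation=cv2.INTER_CUBIC))
"
```

```text
t 23.45 pos [ 0.5724 -0.2996  0.0933] phi -10.6 tilt [-0.061  0.014 -0.998] open 0.426 F [-0.3 -0.2 -1.1] | shift [ 10.6 -21.2  72.5] rows 1.8 turn -1.6
```

View pics/s10c.png

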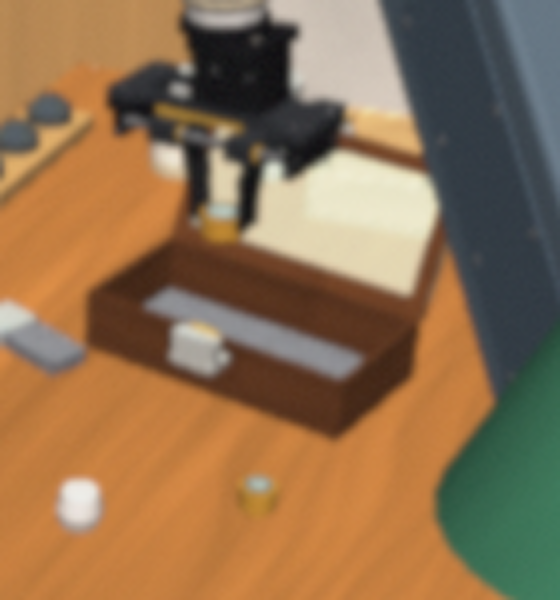

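The cell is still held above the open case at crop (220,220), and the small cell at (258,493) is undisturbed. Correcting and lowering.

Request:
servo_tool([
  [8,-18,0,-1.5,0.3],
  [0,0,20,0,0.3],
  [0,0,20,0,0.3],
  [0,0,0,0,0.3],
  [0,0,0,0,0.3],
])

```text
t: 23.92
eef_pos: [0.5802, -0.2801, 0.0485]
tcp_rot: [0.003, 0.997, -0.074, -0.033]
wrist_force: [0.5, -0.1, -0.6]
opening: 0.427
```

```bash
python3 -c "
from h import *
p=case(.05,.005); to(*p,.002,-9)
"
```

```text
t 23.92 pos [ 0.5802 -0.2801  0.0485] phi -8.5 tilt [-0.065  0.01  -0.998] open 0.427 F [ 0.5 -0.1 -0.6] | shift [ 5.1 -0.  46.2] rows 1.1 turn 0.5
```

Request:
servo_tool([
  [1,0,16,0,0.3],
  [1,0,14,0,0.3],
  [0,0,8,0,0.3],
  [0,0,0,0,0.3],
])

```text
t: 24.25
eef_pos: [0.5809, -0.28, 0.0108]
tcp_rot: [0.003, 0.997, -0.073, -0.032]
wrist_force: [-0.1, -0.0, -1.3]
opening: 0.426
```

Request:
servo_tool([
  [0,0,4,0,0.3],
  [0,0,0,0,0.3],
])

```text
t: 24.42
eef_pos: [0.5809, -0.2801, 0.0069]
tcp_rot: [0.003, 0.997, -0.072, -0.032]
wrist_force: [-0.5, 0.7, -0.8]
opening: 0.429
```

Request:
servo_tool([
  [0,0,3,0,0.3],
  [0,0,0,0,0.3],
])

```text
t: 24.58
eef_pos: [0.5813, -0.2806, 0.0046]
tcp_rot: [0.004, 0.997, -0.072, -0.031]
wrist_force: [0.5, 0.0, -2.1]
opening: 0.43
```

```bash
python3 -c "
from h import *
p=case(.05,.005); to(*p,.002,-9)
"
```

```text
t 24.58 pos [ 0.5813 -0.2806  0.0046] phi -8.3 tilt [-0.061  0.012 -0.998] open 0.43 F [ 0.5  0.  -2.1] | shift [1.1 0.1 2.6] rows 0.1 turn 0.7
```

Request:
servo_tool([
  [0,0,3,0,0.3],
  [0,0,0,0,0.3],
])

```text
t: 24.75
eef_pos: [0.5817, -0.2812, 0.0023]
tcp_rot: [0.004, 0.997, -0.073, -0.03]
wrist_force: [0.3, -0.3, -1.7]
opening: 0.428
```

Request:
servo_tool([
  [0,0,0,0,0.65],
  [0,0,0,0,0.65],
  [0,0,0,0,0.65],
  [0,0,0,0,0.65],
  [0,0,0,0,0.65],
])

```text
t: 25.17
eef_pos: [0.5828, -0.2821, 0.0038]
tcp_rot: [0.005, 0.997, -0.073, -0.029]
wrist_force: [0.2, -0.5, -0.4]
opening: 0.633
```

Request:
servo_tool([
  [0,0,-20,0,0.6],
  [0,0,-30,0,0.6],
  [0,0,-40,0,0.6],
  [0,0,-20,0,0.6],
  [0,0,0,0,0.6],
])

```text
t: 25.58
eef_pos: [0.5876, -0.2803, 0.1151]
tcp_rot: [0.003, 0.997, -0.073, -0.032]
wrist_force: [0.8, -0.2, 0.3]
opening: 0.599
```

```bash
python3 -c "
from h import *
im,d,W=snap('top','t3')
s=W[285:310,396:422].reshape(-1,3); s=s[(s[:,2]>.012)&(s[:,2]<.05)].astype(np.float32); print(len(s),s.mean(0), cv2.minEnclosingCircle(s[:,:2].copy()) if len(s)>3 else '')
im,d,W=snap('side','s11')
print(proj('side',[.442,-.075,.02]))
hsv=cv2.cvtColor(im,cv2.COLOR_BGR2HSV)
m=(W[...,2]>.009)&(W[...,2]<.03)&(abs(W[...,0]-.442)<.08)&(abs(W[...,1]+.075)<.08); s=W[m]; print(len(s),s.min(0),s.max(0))
to(.442,-.075,.08,4.85)
"
```

```text
109 [ 0.44348103 -0.07364648  0.01986828] ((0.44245508313179016, -0.07459083199501038), 0.01485482044517994)
[383.2731897  229.94919069]
64 [ 0.42432295 -0.08863215  0.00907222] [ 0.45441336 -0.05693379  0.02460079]
t 25.68 pos [ 0.5857 -0.2792  0.1117] phi -8.4 tilt [-0.068  0.009 -0.998] open 0.6 F [ 1.2  0.4 -0.1] | shift [-169.4 -181.5   41.6] rows 6.0 turn -13.2
```

The small cell hasn't moved, at (0.4425, -0.0746). Going there.

Request:
servo_tool([
  [-24,-26,2,0,0.55],
  [-24,-26,2,0,0.55],
  [-24,-26,2,0,0.55],
  [-24,-26,2,0,0.55],
  [-24,-26,2,0,0.55],
])

```text
t: 26.1
eef_pos: [0.4821, -0.134, 0.0994]
tcp_rot: [0.002, 0.996, -0.077, -0.036]
wrist_force: [-0.1, 0.4, -0.1]
opening: 0.553
```

Request:
servo_tool([
  [-24,-26,0,-6.5,0.55],
  [-20,-20,0,-6.5,0.55],
  [0,0,0,0,0.55],
  [0,0,0,0,0.55],
])

```text
t: 26.43
eef_pos: [0.4258, -0.0716, 0.0958]
tcp_rot: [-0.009, 0.998, 0.044, -0.048]
wrist_force: [0.1, -0.1, -0.6]
opening: 0.551
```

```bash
python3 -c "
from h import *
to(.4425,-.0746,-.012,4.85)
"
```

```text
t 26.43 pos [ 0.4258 -0.0716  0.0958] phi 5.1 tilt [-0.096 -0.022 -0.995] open 0.551 F [ 0.1 -0.1 -0.6] | shift [ 26.6   6.8 105.6] rows 2.6 turn 0.2
```

Request:
servo_tool([
  [9,3,25,0,0.55],
  [9,3,25,0,0.55],
  [0,0,0,0,0.55],
])

```text
t: 26.68
eef_pos: [0.4392, -0.0755, 0.0411]
tcp_rot: [-0.009, 0.998, 0.043, -0.049]
wrist_force: [0.3, 0.2, -0.4]
opening: 0.553
```

Request:
servo_tool([
  [0,0,0,0,0.55],
  [0,0,0,0,0.55],
])

```text
t: 26.85
eef_pos: [0.4385, -0.0761, 0.0394]
tcp_rot: [-0.01, 0.998, 0.042, -0.051]
wrist_force: [-0.0, -0.1, 0.6]
opening: 0.55
```

```bash
python3 -c "
from h import *
to(.441,-.0746,-.012,4.85)
"
```

```text
t 26.85 pos [ 0.4385 -0.0761  0.0394] phi 4.8 tilt [-0.101 -0.024 -0.995] open 0.55 F [-0.  -0.1  0.6] | shift [ 7.8 -0.  50.9] rows 1.2 turn -0.0
```

Request:
servo_tool([
  [4,0,25,0,0.55],
  [4,0,24,0,0.55],
  [0,0,0,0,0.2],
  [0,0,0,0,0.2],
  [0,0,0,0,0.2],
])

```text
t: 27.27
eef_pos: [0.4446, -0.0774, -0.007]
tcp_rot: [-0.008, 0.998, 0.04, -0.048]
wrist_force: [-0.2, 0.4, -0.8]
opening: 0.402
```

Request:
servo_tool([
  [0,0,0,0,0.2],
  [0,0,0,0,0.2],
  [0,0,0,0,0.2],
  [0,0,0,0,0.2],
])

```text
t: 27.6
eef_pos: [0.4464, -0.0785, -0.0028]
tcp_rot: [-0.007, 0.998, 0.04, -0.045]
wrist_force: [0.8, 1.0, -0.6]
opening: 0.327
```

```bash
python3 -c "
from h import *
to(*cal(0,.005),.07,4.85)
"
```

```text
t 27.6 pos [ 0.4464 -0.0785 -0.0028] phi 4.6 tilt [-0.089 -0.017 -0.996] open 0.327 F [ 0.8  1.  -0.6] | shift [ 125.5 -354.3  -78.2] rows 9.2 turn -0.2
```

The grip is shallow because the tool drifted up. Re-gripping lower.

Request:
servo_tool([
  [0,0,0,0,0.52],
  [0,0,0,0,0.52],
  [0,0,0,0,0.52],
  [-1,-3,7,0,0.52],
  [0,0,4,0,0.2],
])

```text
t: 28.02
eef_pos: [0.4456, -0.0758, -0.0122]
tcp_rot: [-0.006, 0.998, 0.04, -0.042]
wrist_force: [-0.2, 0.2, -0.6]
opening: 0.483
```

Request:
servo_tool([
  [0,0,1,0,0.2],
  [0,0,1,0,0.2],
  [0,0,1,0,0.2],
  [0,0,0,0,0.2],
  [0,0,0,0,0.2],
])

```text
t: 28.43
eef_pos: [0.4448, -0.0753, -0.0157]
tcp_rot: [-0.006, 0.998, 0.04, -0.043]
wrist_force: [-0.4, -0.6, -1.2]
opening: 0.343
```

Request:
servo_tool([
  [0,0,0,0,0.2],
  [0,0,0,0,0.2],
])

```text
t: 28.6
eef_pos: [0.4448, -0.0753, -0.0158]
tcp_rot: [-0.006, 0.998, 0.04, -0.043]
wrist_force: [0.4, 0.3, 1.3]
opening: 0.339
```

```bash
python3 -c "
from h import *
to(*cal(0,.005),.07,4.85)
"
```

```text
t 28.6 pos [ 0.4448 -0.0753 -0.0158] phi 4.6 tilt [-0.086 -0.015 -0.996] open 0.339 F [0.4 0.3 1.3] | shift [ 126.  -351.1  -91.5] rows 9.2 turn -0.2
```

Request:
servo_tool([
  [-2,0,-20,0,0.2],
  [-3,0,-35,0,0.2],
  [-3,0,-35,0,0.2],
  [13,-35,-2,0,0.2],
  [13,-35,-2,0,0.2],
])

```text
t: 29.02
eef_pos: [0.4647, -0.0089, 0.0786]
tcp_rot: [-0.007, 0.998, 0.034, -0.046]
wrist_force: [0.6, -0.6, -1.8]
opening: 0.34
```

Request:
servo_tool([
  [13,-35,0,0,0.2],
  [13,-35,0,0,0.2],
  [13,-35,0,0,0.2],
  [13,-35,0,0,0.2],
  [13,-35,0,0,0.2],
])

```text
t: 29.43
eef_pos: [0.5201, 0.1761, 0.0768]
tcp_rot: [-0.007, 0.998, 0.031, -0.045]
wrist_force: [-0.2, -0.6, -1.3]
opening: 0.34
```

```bash
python3 -c "
from h import *
to(*cal(0,.005),.06,4.85)
"
```

```text
t 29.43 pos [0.5201 0.1761 0.0768] phi 3.6 tilt [-0.089 -0.016 -0.996] open 0.34 F [-0.2 -0.6 -1.3] | shift [  38.2 -105.5   15.1] rows 2.7 turn -1.2
```

Request:
servo_tool([
  [12,-33,0,-1.2,0.2],
  [12,-33,0,0,0.2],
  [10,-30,0,0,0.2],
  [0,0,0,0,0.2],
])

```text
t: 29.77
eef_pos: [0.5476, 0.2867, 0.0734]
tcp_rot: [-0.008, 0.998, 0.045, -0.044]
wrist_force: [0.7, 0.7, -1.2]
opening: 0.343
```

```bash
python3 -c "
from h import *
p=cal(-.0016,.005); to(*p,.0,4.85)
"
```

```text
t 29.77 pos [0.5476 0.2867 0.0734] phi 5.2 tilt [-0.086 -0.021 -0.996] open 0.343 F [ 0.7  0.7 -1.2] | shift [ 7.   4.4 73. ] rows 1.8 turn 0.4
```

Request:
servo_tool([
  [2,2,22,0,0.2],
  [2,1,22,0,0.2],
  [2,1,12,0,0.2],
  [0,0,0,0,0.2],
])

```text
t: 30.1
eef_pos: [0.5484, 0.2864, 0.0141]
tcp_rot: [-0.008, 0.998, 0.049, -0.043]
wrist_force: [-0.3, -0.0, -1.8]
opening: 0.342
```

```bash
python3 -c "
from h import *
p=cal(-.0016,.005); to(*p,.0,4.85)
im,d,W=snap('side','s12')
cv2.imwrite('pics/s12c.png',cv2.resize(im[240:320,260:340],None,fx=7,fy=7,interpolation=cv2.INTER_CUBIC))
"
```

```text
t 30.1 pos [0.5484 0.2864 0.0141] phi 5.6 tilt [-0.086 -0.02  -0.996] open 0.342 F [-0.3 -0.  -1.8] | shift [ 1.1  2.8 14. ] rows 0.3 turn 0.8
```

View pics/s12c.png

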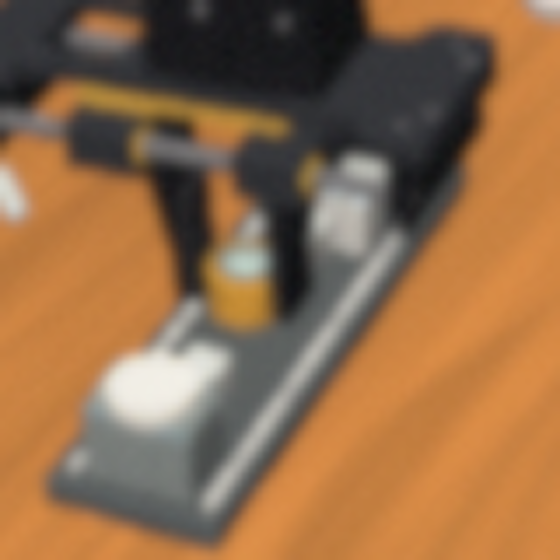

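The small cell hangs just above the bed between the noses at crop (243,290), slightly tilted. Setting it down.

Request:
servo_tool([
  [1,2,8,0,0.2],
  [0,0,5,0,0.2],
  [0,0,0,0,0.2],
])

```text
t: 30.4
eef_pos: [0.5496, 0.2833, 0.0023]
tcp_rot: [-0.008, 0.998, 0.048, -0.042]
wrist_force: [0.4, -0.7, -0.1]
opening: 0.338
```

Request:
servo_tool([
  [0,0,3,0,0.2],
  [0,0,0,0,0.2],
])

```text
t: 30.57
eef_pos: [0.5501, 0.2828, -0.0001]
tcp_rot: [-0.008, 0.998, 0.047, -0.042]
wrist_force: [-0.4, -0.2, 0.2]
opening: 0.337
```

```bash
python3 -c "
from h import *
p=cal(-.0016,.005); to(*p,-.003,4.85)
"
```

```text
t 30.57 pos [ 5.501e-01  2.828e-01 -1.000e-04] phi 5.5 tilt [-0.083 -0.02  -0.996] open 0.337 F [-0.4 -0.2  0.2] | shift [-1.1 -1.1  3. ] rows 0.1 turn 0.6
```

Request:
servo_tool([
  [-1,0,3,0,0.2],
  [0,0,0,0,0.55],
  [0,0,0,0,0.55],
  [0,0,0,0,0.55],
  [0,0,0,0,0.55],
])

```text
t: 30.98
eef_pos: [0.5501, 0.2831, -0.0014]
tcp_rot: [-0.009, 0.998, 0.047, -0.04]
wrist_force: [-0.3, 0.4, 0.5]
opening: 0.524
```

Request:
servo_tool([
  [-1,0,-12,0,0.55],
  [-2,0,-25,0,0.55],
  [-2,0,-25,0,0.55],
  [-2,0,-25,0,0.55],
])

```text
t: 31.32
eef_pos: [0.5457, 0.28, 0.0849]
tcp_rot: [-0.007, 0.998, 0.047, -0.047]
wrist_force: [-0.4, 0.4, 0.0]
opening: 0.548
```

```bash
python3 -c "
from h import *
calcell(); to(.5598,.1715,.08,-85.15)
"
```

```text
brass 79 X [-0.0161 -0.0069  0.0116] Y [-0.0101  0.0112  0.0186]
t 31.37 pos [0.5494 0.2812 0.0906] phi 5.5 tilt [-0.082 -0.021 -0.996] open 0.548 F [ 0.4 -0.   3. ] | shift [  0.8 110.3   8.3] rows 2.7 turn -89.4
```

The small cell stands centred in the gap. Turning for the post.

Request:
servo_tool([
  [0,0,-1,-7,0.33],
  [0,0,-1,-7,0.33],
  [0,0,-1,-7,0.33],
  [0,0,-1,-7,0.33],
  [0,0,-1,-7,0.33],
])

```text
t: 31.78
eef_pos: [0.5539, 0.2826, 0.106]
tcp_rot: [-0.02, 0.935, 0.353, -0.029]
wrist_force: [-0.6, 0.9, -0.0]
opening: 0.349
```

Request:
servo_tool([
  [0,0,-1,-7,0.33],
  [0,0,-1,-7,0.33],
  [0,0,-1,-7,0.33],
  [0,0,-1,-7,0.33],
  [0,0,-1,-7,0.33],
])

```text
t: 32.2
eef_pos: [0.5553, 0.2831, 0.1168]
tcp_rot: [-0.027, 0.781, 0.623, -0.019]
wrist_force: [0.1, 0.6, -0.0]
opening: 0.327
```

Request:
servo_tool([
  [-15,0,-1,-7,0.33],
  [-25,0,-1,-7,0.33],
  [-25,0,-1,-4,0.33],
  [-25,0,0,0,0.33],
])

```text
t: 32.53
eef_pos: [0.5532, 0.1971, 0.1227]
tcp_rot: [-0.028, 0.667, 0.745, -0.011]
wrist_force: [0.5, -0.6, 0.6]
opening: 0.329
```

```bash
python3 -c "
from h import *
to(.5598,.1715,.05,-85.15)
"
```

```text
t 32.53 pos [0.5532 0.1971 0.1227] phi 96.3 tilt [ 0.028 -0.054 -0.998] open 0.329 F [ 0.5 -0.6  0.6] | shift [-28.1   7.6  71.6] rows 1.9 turn 1.4
```

Request:
servo_tool([
  [-13,4,20,1.4,0.33],
  [-13,3,25,0,0.33],
  [-2,0,18,0,0.33],
  [0,0,0,0,0.33],
])

```text
t: 32.87
eef_pos: [0.564, 0.1653, 0.0632]
tcp_rot: [-0.024, 0.678, 0.735, -0.007]
wrist_force: [-0.5, -0.1, 0.0]
opening: 0.324
```

```bash
python3 -c "
from h import *
to(.5593,.1717,.02,-85.15)
"
```

```text
t 32.87 pos [0.564  0.1653 0.0632] phi 94.6 tilt [ 0.025 -0.043 -0.999] open 0.324 F [-0.5 -0.1  0. ] | shift [ 5.6 -2.3 43.5] rows 1.1 turn -0.3
```

Request:
servo_tool([
  [5.5,-3,8,0,0.33],
  [0,0,5,0,0.33],
  [0,0,0,0,0.33],
])

```text
t: 33.12
eef_pos: [0.5609, 0.1717, 0.0521]
tcp_rot: [-0.023, 0.678, 0.735, -0.006]
wrist_force: [0.2, 0.4, -0.5]
opening: 0.328
```

```bash
python3 -c "
from h import *
to(.5593,.1717,.02,-85.15)
"
```

```text
t 33.12 pos [0.5609 0.1717 0.0521] phi 94.6 tilt [ 0.025 -0.04  -0.999] open 0.328 F [ 0.2  0.4 -0.5] | shift [-0.7 -0.3 32.1] rows 0.8 turn -0.3
```

Request:
servo_tool([
  [0,0,11,0,0.33],
  [0,0,11,0,0.33],
  [0,0,9,0,0.33],
  [0,0,0,0,0.33],
])

```text
t: 33.45
eef_pos: [0.561, 0.1749, 0.0208]
tcp_rot: [-0.021, 0.677, 0.736, -0.004]
wrist_force: [-1.1, 0.3, -0.2]
opening: 0.328
```

Request:
servo_tool([
  [0,0,0,0,0.08],
  [0,0,0,0,0.08],
  [0,0,0,0,0.08],
  [0,0,0,0,0.08],
  [0,0,0,0,0.08],
])

```text
t: 33.87
eef_pos: [0.5603, 0.1749, 0.0196]
tcp_rot: [-0.022, 0.676, 0.736, -0.005]
wrist_force: [0.6, 0.3, -2.4]
opening: 0.159
```

Request:
servo_tool([
  [0,0,0,0,0.08],
  [0,0,0,0,0.08],
])

```text
t: 34.03
eef_pos: [0.5603, 0.1749, 0.0196]
tcp_rot: [-0.022, 0.676, 0.736, -0.005]
wrist_force: [0.3, -0.0, -2.1]
opening: 0.166
```

```bash
python3 -c "
from h import *
jaw();to(.5593,.1717,.02,-85.15)
"
```

```text
t 34.03 jaw mm 3.7 lat 1.1 z 0.0196 Fy -0.0 open 0.166
t 34.03 pos [0.5603 0.1749 0.0196] phi 94.8 tilt [ 0.025 -0.036 -0.999] open 0.166 F [ 0.3 -0.  -2.1] | shift [-3.1 -1.3 -0.4] rows 0.1 turn -0.0
```

Post gripped. Sliding shut on the small cell (contact is expected at 40 mm).

Request:
servo_tool([
  [8,0,0,0,0.08],
  [8,0,0,0,0.08],
  [8,0,0,0,0.08],
  [6,0,0,0,0.08],
  [0,0,0,0,0.08],
])

```text
t: 34.45
eef_pos: [0.5578, 0.2061, 0.0196]
tcp_rot: [-0.021, 0.676, 0.736, -0.006]
wrist_force: [-0.0, -1.4, -1.0]
opening: 0.16
```

```bash
python3 -c "
from h import *
jaw()
"
```

```text
t 34.45 jaw mm 35.0 lat 1.1 z 0.0196 Fy -1.4 open 0.16
```

Request:
servo_tool([
  [4,0,0,0,0.08],
  [2,0,0,0,0.08],
])

```text
t: 34.62
eef_pos: [0.5572, 0.2124, 0.0196]
tcp_rot: [-0.02, 0.676, 0.737, -0.006]
wrist_force: [0.9, -6.0, -2.9]
opening: 0.163
```

Request:
servo_tool([
  [2.5,0,0,0,0.08],
  [2.5,0,0,0,0.08],
])

```text
t: 34.78
eef_pos: [0.557, 0.2149, 0.0196]
tcp_rot: [-0.018, 0.675, 0.738, -0.008]
wrist_force: [1.0, -7.4, -2.4]
opening: 0.161
```

```bash
python3 -c "
from h import *
jaw()
"
```

```text
t 34.78 jaw mm 43.8 lat 1.1 z 0.0196 Fy -7.5 open 0.161
```

7.5 N at jaw 43.8 mm, so the anvil is in by about 3 mm. Holding briefly, then running the jaw back.

Request:
servo_tool([
  [2,0,0,0,0.08],
  [2,0,0,0,0.08],
  [2,0,0,0,0.08],
])

```text
t: 35.03
eef_pos: [0.5569, 0.2148, 0.0196]
tcp_rot: [-0.015, 0.674, 0.739, -0.012]
wrist_force: [1.3, -8.6, -2.9]
opening: 0.157
```

Request:
servo_tool([
  [-8,0,0,0,0.08],
  [-9,0,0,0,0.08],
  [-9,0,0,0,0.08],
  [-9,0,0,0,0.08],
  [0,0,0,0,0.08],
])

```text
t: 35.45
eef_pos: [0.5599, 0.1793, 0.0195]
tcp_rot: [-0.017, 0.675, 0.738, -0.011]
wrist_force: [0.1, -1.0, -3.7]
opening: 0.161
```

```bash
python3 -c "
from h import *
jaw()
"
```

```text
t 35.45 jaw mm 8.2 lat 1.0 z 0.0195 Fy -1.0 open 0.161
```

Request:
servo_tool([
  [-5,0,0,0,0.08],
  [-3,0,0,0,0.08],
  [-3,0,0,0,0.08],
])

```text
t: 35.7
eef_pos: [0.5605, 0.1712, 0.0195]
tcp_rot: [-0.02, 0.677, 0.736, -0.008]
wrist_force: [-1.1, 21.1, -4.6]
opening: 0.159
```

```bash
python3 -c "
from h import *
jaw()
"
```

```text
t 35.7 jaw mm 0.0 lat 0.9 z 0.0195 Fy 21.1 open 0.159
```

The jaw is at its back stop again (21 N, 0.0 mm). Releasing, lifting and turning back for the small cell.

Request:
servo_tool([
  [0,0,0,0,0.33],
  [0,0,0,0,0.33],
  [0,0,0,0,0.33],
  [0,0,0,0,0.33],
  [0,0,0,0,0.33],
])

```text
t: 36.12
eef_pos: [0.5616, 0.1715, 0.0212]
tcp_rot: [-0.019, 0.677, 0.736, -0.007]
wrist_force: [0.6, 0.9, -0.5]
opening: 0.318
```

Request:
servo_tool([
  [0,0,-15,0,0.33],
  [0.5,-0.5,-20,0,0.33],
  [0.5,-0.5,-25,0,0.33],
  [0,0,-15,0,0.33],
])

```text
t: 36.45
eef_pos: [0.5602, 0.1696, 0.0949]
tcp_rot: [-0.022, 0.677, 0.736, -0.011]
wrist_force: [1.3, 1.0, 0.1]
opening: 0.328
```

Request:
servo_tool([
  [22,0,0,7,0.55],
  [22,0,0,7,0.55],
  [22,0,0,7,0.55],
  [22,0,0,7,0.55],
  [0,0,0,7,0.55],
])

```text
t: 36.87
eef_pos: [0.5743, 0.2569, 0.1028]
tcp_rot: [-0.015, 0.87, 0.492, -0.012]
wrist_force: [-1.0, 0.4, 0.9]
opening: 0.532
```

Request:
servo_tool([
  [0,0,-1,7,0.55],
  [0,0,-1,7,0.55],
  [0,0,-1,7,0.55],
  [0,0,-1,7,0.55],
  [0,0,-1,7,0.55],
])

```text
t: 37.28
eef_pos: [0.5745, 0.2582, 0.1084]
tcp_rot: [-0.01, 0.98, 0.2, -0.015]
wrist_force: [-0.0, 0.2, 0.0]
opening: 0.546
```

Request:
servo_tool([
  [0,0,-1,7,0.55],
  [0,0,-1,7,0.55],
  [0,0,-1,5,0.55],
])

```text
t: 37.53
eef_pos: [0.5745, 0.2573, 0.1118]
tcp_rot: [-0.006, 0.999, 0.029, -0.017]
wrist_force: [0.5, -0.1, -0.0]
opening: 0.552
```

```bash
python3 -c "
from h import *
p=cal(0,.020); to(*p,.035,4.85); calcell()"
```

```text
t 37.53 pos [0.5745 0.2573 0.1118] phi 3.4 tilt [-0.033 -0.014 -0.999] open 0.552 F [ 0.5 -0.1 -0. ] | shift [-20.5 -42.   78.1] rows 2.2 turn -1.5
brass 70 X [-0.0168 -0.0088  0.0114] Y [0.0062 0.0248 0.0344]
```

Request:
servo_tool([
  [-11,-22,15,-1.5,0.55],
  [-10,-20,25,0,0.55],
  [0,0,25,0,0.55],
  [0,0,0,0,0.55],
])

```text
t: 37.92
eef_pos: [0.5522, 0.2988, 0.0497]
tcp_rot: [-0.007, 0.999, 0.044, -0.012]
wrist_force: [-1.0, -0.5, 0.3]
opening: 0.552
```

```bash
python3 -c "
from h import *
p=cal(-.001,.020); to(*p,-.001,4.85)"
```

```text
t 37.92 pos [0.5522 0.2988 0.0497] phi 5.1 tilt [-0.023 -0.015 -1.   ] open 0.552 F [-1.  -0.5  0.3] | shift [-3.1  0.3 50.8] rows 1.2 turn 0.3
```

Request:
servo_tool([
  [-2,0,18,0,0.55],
  [-2,0,18,0,0.55],
  [-1,0,13,0,0.55],
  [0,0,0,0,0.55],
])

```text
t: 38.25
eef_pos: [0.548, 0.299, 0.0021]
tcp_rot: [-0.007, 0.999, 0.048, -0.011]
wrist_force: [0.1, -0.2, -0.5]
opening: 0.547
```

```bash
python3 -c "
from h import *
p=cal(-.001,.020); to(*p,-.001,4.85)"
```

```text
t 38.25 pos [0.548  0.299  0.0021] phi 5.5 tilt [-0.02  -0.015 -1.   ] open 0.547 F [ 0.1 -0.2 -0.5] | shift [-0.   0.2  3.1] rows 0.1 turn 0.7
```

Request:
servo_tool([
  [0,0,3,0,0.55],
  [0,0,0.5,0,0.2],
  [0,0,0.5,0,0.2],
  [0,0,0,0,0.2],
  [0,0,0,0,0.2],
])

```text
t: 38.67
eef_pos: [0.5521, 0.2989, 0.0026]
tcp_rot: [-0.008, 0.999, 0.049, -0.007]
wrist_force: [0.1, -0.9, -0.7]
opening: 0.336
```

Request:
servo_tool([
  [0,0,0,0,0.2],
  [0,0,0,0,0.2],
  [0,0,0,0,0.2],
  [0,0,0,0,0.2],
])

```text
t: 39.0
eef_pos: [0.5533, 0.2991, 0.0044]
tcp_rot: [-0.008, 0.999, 0.049, -0.006]
wrist_force: [0.2, -0.3, -2.2]
opening: 0.335
```

Request:
servo_tool([
  [0,0,-20,0,0.2],
  [0,0,-35,0,0.2],
  [0,0,-40,0,0.2],
  [0,0,-20,0,0.2],
])

```text
t: 39.33
eef_pos: [0.5494, 0.2956, 0.1157]
tcp_rot: [-0.006, 0.999, 0.049, -0.014]
wrist_force: [0.9, -0.3, 0.9]
opening: 0.333
```

```bash
python3 -c "
from h import *
p=case(-.05,.005); to(*p,.1,-9)"
```

```text
t 39.33 pos [0.5494 0.2956 0.1157] phi 5.6 tilt [-0.028 -0.013 -1.   ] open 0.333 F [ 0.9 -0.3  0.9] | shift [-119.8  551.9   11.8] rows 13.5 turn 14.6
```

Request:
servo_tool([
  [-8,36,0,0,0.2],
  [-8,36,0,0,0.2],
  [-8,36,0,0,0.2],
  [-8,36,0,0,0.2],
  [-8,36,0,0,0.2],
], squeeze=30)

```text
t: 39.75
eef_pos: [0.5341, 0.1166, 0.1223]
tcp_rot: [-0.009, 0.998, 0.056, -0.002]
wrist_force: [0.6, -0.8, -1.1]
opening: 0.335
```

Request:
servo_tool([
  [-8,36,0,0,0.2],
  [-8,36,0,0,0.2],
  [-8,36,0,0,0.2],
  [-8,36,0,0,0.2],
  [-8,36,0,0,0.2],
])

```text
t: 40.17
eef_pos: [0.5121, -0.0745, 0.1201]
tcp_rot: [-0.009, 0.998, 0.057, -0.002]
wrist_force: [0.8, -0.1, -1.0]
opening: 0.331
```

```bash
python3 -c "
from h import *
p=case(-.05,.005); to(*p,.1,-9)"
```

```text
t 40.17 pos [ 0.5121 -0.0745  0.1201] phi 6.5 tilt [-0.002 -0.018 -1.   ] open 0.331 F [ 0.8 -0.1 -1. ] | shift [-50.2 186.6  16.9] rows 4.7 turn 15.5
```

Request:
servo_tool([
  [-9,34,0,0,0.2],
  [-9,34,0,0,0.2],
  [-9,34,0,0,0.2],
  [-9,34,0,0,0.2],
  [-9,34,0,0,0.2],
])

```text
t: 40.58
eef_pos: [0.4841, -0.2575, 0.1176]
tcp_rot: [-0.009, 0.998, 0.057, -0.001]
wrist_force: [-0.4, 0.1, -0.8]
opening: 0.331
```

Request:
servo_tool([
  [0,0,0,7,0.2],
  [0,0,0,7,0.2],
  [0,0,0,1,0.2],
  [0,0,0,0,0.2],
])

```text
t: 40.92
eef_pos: [0.4834, -0.2691, 0.1177]
tcp_rot: [-0.006, 0.997, -0.082, -0.0]
wrist_force: [0.8, 0.3, -0.2]
opening: 0.331
```

```bash
python3 -c "
from h import *
p=case(-.05,.005); to(*p,.03,-9)"
```

```text
t 40.92 pos [ 0.4834 -0.2691  0.1177] phi -9.4 tilt [-0.001 -0.011 -1.   ] open 0.331 F [ 0.8  0.3 -0.2] | shift [-0.6 -2.8 87.8] rows 2.1 turn -0.4
```

Request:
servo_tool([
  [0,-3,30,0,0.2],
  [0,0,35,0,0.2],
  [0,0,25,0,0.2],
  [0,0,10,0,0.2],
  [0,0,0,0,0.2],
])

```text
t: 41.33
eef_pos: [0.4877, -0.2645, 0.0176]
tcp_rot: [-0.003, 0.997, -0.074, 0.003]
wrist_force: [0.2, 0.1, -0.1]
opening: 0.326
```

```bash
python3 -c "
from h import *
p=case(-.05,.005); to(*p,.0,-9)"
```

```text
t 41.33 pos [ 0.4877 -0.2645  0.0176] phi -8.5 tilt [ 0.006 -0.007 -1.   ] open 0.326 F [ 0.2  0.1 -0.1] | shift [-4.3  1.5 17.5] rows 0.4 turn 0.5
```

Request:
servo_tool([
  [-2,1,8,0,0.2],
  [0,0,6,0,0.2],
  [0,0,4,0,0.2],
])

```text
t: 41.58
eef_pos: [0.4872, -0.265, 0.0006]
tcp_rot: [-0.002, 0.997, -0.072, 0.005]
wrist_force: [-0.2, 0.4, -0.0]
opening: 0.331
```

```bash
python3 -c "
from h import *
p=case(-.05,.005); to(*p,.0,-9)"
```

```text
t 41.58 pos [ 0.4872 -0.265   0.0006] phi -8.2 tilt [ 0.009 -0.005 -1.   ] open 0.331 F [-0.2  0.4 -0. ] | shift [-3.8  0.8  0.6] rows 0.1 turn 0.8
```

Request:
servo_tool([
  [0,0,2,0,0.2],
  [0,0,0,0,0.55],
  [0,0,0,0,0.55],
  [0,0,0,0,0.55],
  [0,0,0,0,0.55],
])

```text
t: 42.0
eef_pos: [0.489, -0.2664, 0.0008]
tcp_rot: [-0.001, 0.997, -0.071, 0.007]
wrist_force: [0.3, -0.9, -0.3]
opening: 0.517
```

Request:
servo_tool([
  [0,0,-20,0,0.5],
  [0,0,-35,0,0.5],
  [0,0,-40,0,0.5],
  [0,0,-40,0,0.3],
  [0,0,-40,0,0.3],
])

```text
t: 42.42
eef_pos: [0.4817, -0.2632, 0.1743]
tcp_rot: [-0.007, 0.997, -0.072, -0.001]
wrist_force: [0.6, -0.2, 0.1]
opening: 0.415
```

Request:
servo_tool([
  [0,-40,-40,0,0],
  [0,-40,0,0,0],
  [0,-40,0,0,0],
  [0,0,0,0,0],
  [0,0,0,0,0],
])

```text
t: 42.83
eef_pos: [0.5053, -0.159, 0.22]
tcp_rot: [0.001, 0.997, -0.074, 0.013]
wrist_force: [0.2, -0.7, -0.1]
opening: 0.059
```

```bash
python3 -c "
from h import *
to(*case(0,-.165),.22,-9)
im,d,W=snap('top','t4')
cv2.imwrite('pics/t4c.png',cv2.resize(im[190:330,210:590],None,fx=2.1,fy=2.1,interpolation=cv2.INTER_CUBIC))
V=W.reshape(-1,3); c,s=np.cos(np.radians(KY)),np.sin(np.radians(KY))
X=(V[:,0]-KO[0])*c+(V[:,1]-KO[1])*s; Y=-(V[:,0]-KO[0])*s+(V[:,1]-KO[1])*c
m=(Y<-.075)&(Y>-.15)&(abs(X)<.11)&(V[:,2]>.07)
print('door ang',np.median(np.arctan2(V[m,2]-.055,Y[m]+.065)), m.sum(), V[m,2].max())"
```

```text
t 42.83 pos [ 0.5053 -0.159   0.22  ] phi -8.4 tilt [ 0.026  0.001 -1.   ] open 0.059 F [ 0.2 -0.7 -0.1] | shift [ 42.3 278.8   1.4] rows 6.8 turn 0.6
door ang 1.9774824738970695 1182 0.17867926034216183
```

View pics/t4c.png

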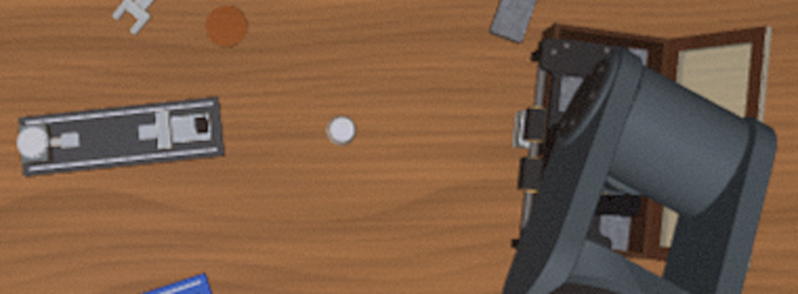

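The caliper jaw is fully back and nothing else has moved; the arm hides the cells in the case. The door is at about 1.98 rad. I go over the door to its outer side with the fingers shut.

Request:
servo_tool([
  [6,38,-2,0,0],
  [6,38,-2,0,0],
  [6,38,-1,0,0],
  [6,38,0,0,0],
  [6,38,0,0,0],
])

```text
t: 43.3
eef_pos: [0.5038, -0.3516, 0.2234]
tcp_rot: [-0.002, 0.998, -0.069, 0.01]
wrist_force: [0.7, 0.3, -0.1]
opening: 0.001
```

Request:
servo_tool([
  [6,38,0,0,0],
  [6,38,0,0,0],
  [4,20,0,0,0],
  [0,0,0,0,0],
])

```text
t: 43.63
eef_pos: [0.5001, -0.4684, 0.2194]
tcp_rot: [-0.0, 0.997, -0.076, 0.009]
wrist_force: [0.5, -0.0, -0.5]
opening: 0.006
```

```bash
cat >> h.py <<'E'
def dpos():
    s=observe(); w,a,b,c=s["tcp_rot"]; z=Ro.from_quat([a,b,c,w]).as_matrix()[:,2]; tip=s["eef_pos"]-.0187*z
    c,n=np.cos(np.radians(KY)),np.sin(np.radians(KY)); d=tip[:2]-KO; f=s["wrist_force"]
    print("tip in case x,y",round(d[0]*c+d[1]*n,4),round(-d[0]*n+d[1]*c,4),"z",tip[2].round(4),"F y,z",round(-f[0]*n+f[1]*c,1),f[2].round(1))
E
python3 -c "
from h import *
to(*case(0,-.17),.22,-9); dpos()
im,d,W=snap('side','s13')
cv2.imwrite('pics/s13c.png',cv2.resize(im[110:260,320:460],None,fx=4,fy=4,interpolation=cv2.INTER_CUBIC))"
```

```text
t 43.63 pos [ 0.5001 -0.4684  0.2194] phi -8.8 tilt [ 0.018 -0.002 -1.   ] open 0.006 F [ 0.5 -0.  -0.5] | shift [  1.9 -23.1  -0.5] rows 0.6 turn 0.2
tip in case x,y -0.0021 -0.1931 z 0.2381 F y,z 0.0 -0.5
```

View pics/s13c.png

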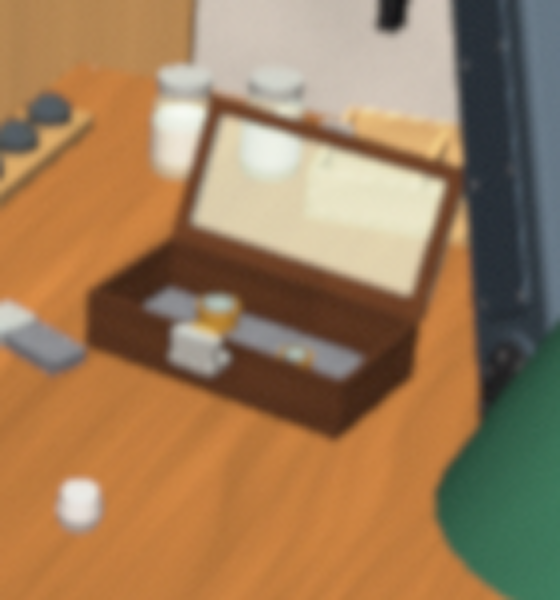

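Both cells stand in the case, at crop (218,312) and (296,356), and the door is clear in front of the tool. I descend behind it, then push.

Request:
servo_tool([
  [0,0,30,0,0],
  [0,0,35,0,0],
  [0,0,28,0,0],
  [0,0,0,0,0],
])

```text
t: 44.02
eef_pos: [0.4993, -0.4667, 0.1244]
tcp_rot: [-0.002, 0.997, -0.078, 0.009]
wrist_force: [-1.0, 1.1, -1.5]
opening: 0.007
```

Request:
servo_tool([
  [0,-15,0,0,0],
  [0,-15,0,0,0],
  [0,-15,0,0,0],
])

```text
t: 44.27
eef_pos: [0.5047, -0.4208, 0.1241]
tcp_rot: [-0.003, 0.997, -0.08, 0.008]
wrist_force: [0.3, -0.3, 0.7]
opening: 0.009
```

```bash
python3 -c "
from h import *
dpos()"
```

```text
tip in case x,y -0.005 -0.1454 z 0.1428 F y,z -0.3 0.7
```

Contact should come at about y = -0.134. Pushing on through upright, at moderate speed.

Request:
servo_tool([
  [0,-12,0,0,0],
  [0,-12,0,0,0],
  [0,-12,0,0,0],
])

```text
t: 44.52
eef_pos: [0.5128, -0.3839, 0.1297]
tcp_rot: [0.002, 0.997, -0.079, 0.011]
wrist_force: [-0.9, -1.8, 2.3]
opening: 0.008
```

Request:
servo_tool([
  [0,-12,0,0,0],
  [0,-12,0,0,0],
  [0,-12,0,0,0],
])

```text
t: 44.77
eef_pos: [0.5199, -0.3459, 0.1327]
tcp_rot: [0.004, 0.997, -0.078, 0.013]
wrist_force: [-0.8, -2.5, -1.4]
opening: 0.006
```

```bash
python3 -c "
from h import *
dpos();to(0,0,0,-9)"
```

```text
tip in case x,y -0.0018 -0.0688 z 0.1514 F y,z -2.6 -1.4
t 44.77 pos [ 0.5199 -0.3459  0.1327] phi -8.9 tilt [ 0.026  0.006 -1.   ] open 0.006 F [-0.8 -2.5 -1.4] | shift [-570.5 -261.7  116.5] rows 15.3 turn 0.1
```

Request:
servo_tool([
  [0,-13,2,0,0],
  [0,-13,3,0,0],
  [0,-13,5,0,0],
])

```text
t: 45.02
eef_pos: [0.527, -0.3037, 0.1224]
tcp_rot: [0.005, 0.997, -0.078, 0.013]
wrist_force: [-0.4, -2.1, -1.0]
opening: 0.003
```

Request:
servo_tool([
  [0,-13,7,0,0],
  [0,-12,9,0,0],
  [0,-10,10,0,0],
])

```text
t: 45.27
eef_pos: [0.534, -0.264, 0.0943]
tcp_rot: [0.004, 0.997, -0.078, 0.013]
wrist_force: [0.0, -1.6, 0.3]
opening: 0.004
```

```bash
python3 -c "
from h import *
dpos()"
```

```text
tip in case x,y -0.0007 0.0143 z 0.113 F y,z -1.6 0.3
```

Request:
servo_tool([
  [0,-8,10,0,0],
  [0,-7,10,0,0],
  [0,-6,10,0,0],
])

```text
t: 45.52
eef_pos: [0.5378, -0.2361, 0.0605]
tcp_rot: [0.002, 0.997, -0.077, 0.012]
wrist_force: [-0.3, -0.6, 0.4]
opening: 0.005
```

```bash
python3 -c "
from h import *
dpos()"
```

```text
tip in case x,y -0.0013 0.0423 z 0.0792 F y,z -0.6 0.4
```

Request:
servo_tool([
  [0,0,5,0,0],
  [0,0,4,0,0],
])

```text
t: 45.68
eef_pos: [0.537, -0.2314, 0.0485]
tcp_rot: [-0.001, 0.997, -0.076, 0.01]
wrist_force: [-1.8, -3.8, 8.2]
opening: 0.003
```

Request:
servo_tool([
  [0,0,3,0,0],
  [0,0,3,0,0],
])

```text
t: 45.85
eef_pos: [0.537, -0.2309, 0.042]
tcp_rot: [-0.001, 0.997, -0.076, 0.009]
wrist_force: [-3.7, -0.0, 23.7]
opening: 0.007
```

```bash
python3 -c "
from h import *
dpos()"
```

```text
tip in case x,y -0.0028 0.0473 z 0.0607 F y,z -0.6 23.7
```

8 N at the catch, then a firm 24 N stop with the tip at 0.061, the height of the shut door's top. Lifting away and checking.

Request:
servo_tool([
  [0,0,-20,0,0],
  [0,0,-40,0,0],
  [0,0,-40,0,0],
  [0,-40,-40,0,0],
  [0,-40,0,0,0],
])

```text
t: 46.27
eef_pos: [0.5453, -0.1668, 0.173]
tcp_rot: [-0.003, 0.997, -0.082, 0.007]
wrist_force: [1.3, -0.3, 0.3]
opening: 0.003
```

Request:
servo_tool([
  [-20,-36,0,0,0],
  [-20,-36,0,0,0],
  [-20,-36,0,0,0],
  [-20,-36,0,0,0],
  [0,0,0,0,0],
])

```text
t: 46.68
eef_pos: [0.4903, -0.0027, 0.1757]
tcp_rot: [-0.005, 0.996, -0.085, 0.012]
wrist_force: [-1.3, 0.7, -0.1]
opening: 0.003
```

```bash
python3 -c "
from h import *
to(0,0,0,-9)
im,d,W=snap('top','t5'); im2,_,_=snap('side','s14')
a=cv2.resize(im[140:340,210:600],(780,400)); cv2.imwrite('pics/f.png',a)
V=W.reshape(-1,3); c,s=np.cos(np.radians(KY)),np.sin(np.radians(KY))
X=(V[:,0]-KO[0])*c+(V[:,1]-KO[1])*s; Y=-(V[:,0]-KO[0])*s+(V[:,1]-KO[1])*c
for y0,y1 in ((-.055,-.035),(-.01,.01),(.03,.05)):
    m=(Y>y0)&(Y<y1)&(abs(X)<.11); print(y0,m.sum(),np.nanmedian(V[m,2]).round(4))
z0=W[243:262,298:314].reshape(-1,3); q=z0[(z0[:,2]>.05)&(z0[:,2]<.08)]; print('post',q.mean(0))
"
```

```text
t 46.68 pos [ 0.4903 -0.0027  0.1757] phi -9.8 tilt [ 0.022 -0.012 -1.   ] open 0.003 F [-1.3  0.7 -0.1] | shift [-487.4   82.4  163.8] rows 12.5 turn -0.8
-0.055 799 0.0626
-0.01 792 0.0627
0.03 801 0.0627
post [0.55975183 0.17108896 0.06180313]
```

View pics/f.png

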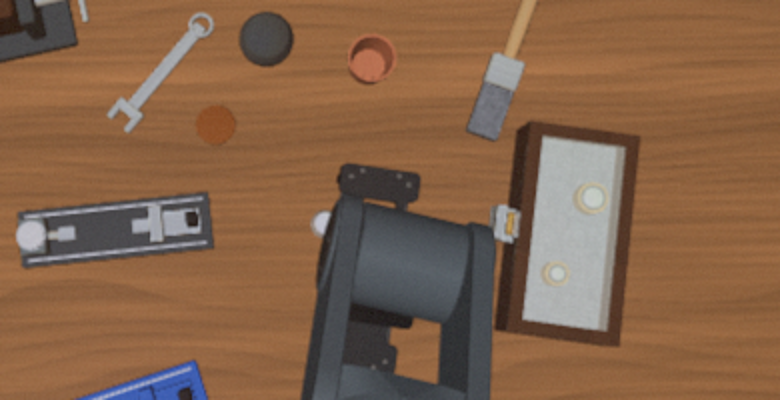

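The door lies flat (0.0626 to 0.0627 m across it) with both cells visible under the glass at (593,197) and (556,273). The jaw is back, and the tool is clear.

```bash
python3 -c "
from h import *
print(job_done())"
```

```text
the job is handed in; nothing more can be done
None
```

The job is done and handed in at about 47 s. Two lens cells were on the bench, the medium and the small; there was no large one.

- **Gauging:** I gauged the medium cell first (jaw 35.5 mm, about 10 N), then the small one (jaw about 44 mm, 7.5–8.6 N). That puts the anvil at roughly 3–5 mm, between the 1.5 mm reading point and the 9 mm overload. I judged this from jaw travel and wrist force; there was no direct anvil reading.
- **Case and door:** Both cells stand in the case and show through the glass. The door closed with 8 N at the catch, then a firm 24 N stop. The depth image shows it flat at 0.0626–0.0627 m (0.063 m expected).
- **Caliper:** I ran the jaw back against its stop. The last picture put the post at y = 0.1711, against 0.1714 worked out for fully open and 0.173 in the first picture.
- **Other things:** Everything visible in the last picture is where it was; the arm hid part of the loupe there, but earlier views showed it unmoved.

**What disagreed:**
- **Tip height:** The fingertips were about 19 mm higher than the reported tool position, so my first two grasps closed above the medium cell. I corrected for it after that.
- **Tool tilt:** The tool tilted up to about 6° at times, so the small cell was set down slightly tilted. It stood properly once released.

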